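Load a rack batten under the sprung arm of the mending jig

ROBOT

A 6-joint arm with a two-finger parallel gripper is mounted at the origin on the work surface. World frame = base frame: x ahead of the robot, y to its left, z up, the work surface at z = 0. Lengths are in mm, angles in rad, forces in N, time in s.
With the tool pointing down it reaches from about 350 to 775 mm from the base axis. Payload 7.3 kg.
Tool frame: the origin (TCP) lies between the finger pads; the fingertips stand 17 mm ahead of it and the grasp point (between the pads) lies 2 mm behind it; z points along the fingers, y is the direction in which the jaws open and shut (so a half turn about z gives the same grasp; the last joint's range is limited). The gripper opens to 92 mm and grips with 3 to 60 N. Pads are 19 mm wide; open, the fingers measure 130 mm over their backs; the gripper's body (75 mm by 190 mm) begins 47 mm behind the grasp point.
Start: joints at [-1.463, 0.342, 1.524, -0, 1.275, -0.146], TCP at [131.841, -508.197, 210.741] pointing down, gripper open.
Joint ranges: [-2.53, 2.53], [-0.77, 2.02], [0.04, 2.7], [-1, 4.14], [0.28, 2.66], [-3.11, 3.11]. Speed limits (rad/s): [2.57, 2.57, 3.14, 3.14, 3.14, 3.14].

INTERFACE

Orientations are given as [roll, pitch, yaw] about the fixed x, y, z axes, in that order (R = Rz(yaw) Ry(pitch) Rx(roll)).
In Python, from plant import get_obs, capture, get_calibration, close_job gives the robot as it stands.
- The arm moves only by the tool carry_out, never from a script. Its argument "moves" is one flat list of numbers, 7 for each row, row after row: the shift along the tool's x, y, z normalised to -1 to 1, where 1 is 40 cm, then the turn, a rotation vector about the tool's x, y, z normalised to -1 to 1, where 1 is 30 degrees, then the opening, from 0 (shut) to 1 (fully open). A call has exactly 8 rows; each row is the pose to reach, as a shift and turn from the pose measured when the call began, along the tool's axes at that moment; what a row does not reach only later rows make up. A row lasts 1/10 s, in which the tool goes at most 50 mm and 8.59 degrees, less where a joint would pass 70% of its speed; a pose out of reach is approached as far as the arm can. A call with a number of a shift or a turn outside -1 to 1 is refused whole. A call with a gripper value outside its range is refused whole. The fingers move at their own pace and stop on an object; the grip force is fixed at half the most. Time passes only in rows, so rows that repeat a pose let the fingers close, or fill a call up. It gives the time, the measured TCP pose, the force and the opening at its end, in the units of the state.
- get_obs(): the state, without advancing time (a new reading comes with each control period).
- capture(name): name is "scene" or "side" or "wrist"; returns the picture (384x512x3 uint8, red, green, blue); there is no depth.
- get_calibration(name): a dict with "vfov" (degrees; the focal length in pixels is half the picture's height over the tangent of half this angle, whatever the lens; pixels are square), "cx", "cy" (the principal point, pixels), "dist" ([k1, k2, p1, p2, k3] as OpenCV has them; the pictures are not rectified), "cam_to_world" (4x4, takes a point from camera to world coordinates). Camera axes: x right, y up, looking along -z (the intrinsics and any distortion apply to the point x, -y, -z); pixel columns grow to the right and rows downward; lengths in mm; the calibration is good to about 2 mm. A picture is of the moment at which its call begins: read the wrist's pose just before it. get_calibration takes no time and is no camera call; for the wrist camera it gives the pose at the moment of the call.
- close_job(): hands the job in, once; it reports no verdict.
The state is a dict: "time": time; "joint_positions": joint angles; "dq": joint speeds; "tau": joint torques, N m; "tool_pos": TCP position; "tcp_rot": TCP orientation; "contact_force": force on the tool from outside, world axes, zero at the start; "moment": the same for the moment, N m; "grip_width": finger opening in mm.
Only numpy, scipy, OpenCV 4.12 (cv2) and the standard library are available. Lean on these libraries where they do the work, as an engineer would, in place of code of your own. Each camera call takes 0.05 s, during which the arm holds its last target.

TASK

Take the long, wide batten and load it flat into the mending jig: slide its end in at the flared mouth so that it pushes the sprung hold-down arm back and slips beneath it. Press the batten home against the foot of the steel end stop, firmly enough to feel it seat but gently, without ramming it, then let go so that the arm bears down on it and holds it. Leave the other things on the table where they are.

Things in the scene. Friction and masses are not known exactly. Their poses are not given: they have to be found in the camera images.
- slat_mid (a point): centre (half-way up) of the loose batten to load: plain light wood bar 230 long (x) x 40 wide (y) x 20 thick (z) mm, about 0.12 kg, both ends and faces alike. Starts flat on the table, its x pointing within 0.3 rad of world +y. Loaded, 88 to 112 mm of it is in the jig and the rest sticks out: hold it by that part, 50 to 100 mm behind the centre.
- jig: fixed wooden mending jig. Origin: middle of the channel mouth, at table height; x: the way the batten goes in, within 0.3 rad of world +y; z up. Block x 0 to 146, 96 wide, 30 mm high: its top, z = 30, is the channel floor. Channel 43 mm wide (y -21.5 to 21.5) between dark wood rails 16 mm high, x 0 to 120.
- jig_mouth (a point): middle of the channel mouth at floor level (jig x 0, z 30 mm). In front of it (jig x -30 to 0) two wooden flares, as high as the rails, widen it to about 70 mm; no floor lies between them. Two steel cheeks stand outside the channel (jig y about +-38 mm, x 9 to 35), up to 96 mm above the table, and carry the arm's pin at jig x 22, z 85 mm.
- stop: dark steel end stop: a fixed cross piece 70 wide, 28 high, 12 mm thick, its origin on the channel floor in its middle, 138 mm in from the mouth (axes as the jig's). Towards the mouth it carries, on two rods, a rigid foot plate 36 wide x 23 mm high, which the batten's end must meet. The foot is locked at another depth each time, 88 to 112 mm in from the mouth; this setting is not measured.
- presser (a joint): angle (rad) of the sprung steel hold-down arm between the cheeks: 0 at rest, growing as its free end is pushed inwards and up, at most 1.2. It slopes down and inwards at about 45 degrees. The batten's end meets its underside about 50 mm in from the mouth; pushing on with 5 to 15 N swings it back, and it then rides on the batten's top at about 0.28 rad. A spring returns it.
- presser_bar (a point): middle of the 12 mm thick smooth cross bar at the arm's free end; at rest its underside is 6 mm above the channel floor and it lies 67 mm in from the mouth. On the batten it bears down with about 7 N; sliding on takes a steady push of about 4 to 8 N; it resists pulling the batten back out.
- offcut: bystander: loose light wood offcut, 150 x 26 x 20 mm (shorter and narrower than the batten), lying flat. Origin: centre of its underside.
- block: bystander: loose small wooden block 45 x 24 x 16 mm lying between the battens and the jig. Origin: centre of its underside.
- bowl: bystander: white bowl, 80 mm across, 40 mm high. Origin: centre of its underside.
- jar: bystander: closed glass jar, 54 mm across, 75 mm high. Origin: centre of its underside.
- spoon: bystander: wooden spoon lying along its x. Origin on the table.
- mallet: bystander: wooden mallet lying along its x. Origin on the table.
- brush: bystander: flat brush lying along its x. Origin on the table.
Mind the look-alikes: they are no part of the job. What is shaped like the jig but blue is not meant. What is shaped like the part that bears slat_mid but black is not meant.

How it is judged:
By the outcome, as a careful person would: the job done as asked, in the order asked, and still so for the second after the job is handed in, with the robot touching nothing.
It also fails if it takes over 64 s, if anything falls off the work surface, if the arm or the gripper's body presses on something with over 40 N, if the wrist force passes 120 N, or if a joint passes its speed limit or range.

## Working session

There is one attempt and no reset: what is moved stays moved. The work goes in short steps, Python scripts to look and compute and a tool call to move; the robot and the scene stay as the last step left them, time stands still between calls to the robot, and variables do not carry over. Pictures are saved under pics/ and viewed, and the job is handed in when it is done.

Besides the shell and the picture viewer there is one more tool, called after "Call:" as name(argument=value, ...), one argument or row to a line, values as JSON. carry_out: Moves the arm, as the interface text tells. Scaled input: -1 to 1 covers 40 cm each way for a shift and 30 degrees each way for a turn. Its arguments: {"type":"object","properties":{"moves":{"type":"array","items":{"type":"number"}}},"required":["moves"]}

```bash
mkdir -p pics; ls; python3 - <<'E'
from plant import *
import cv2
o=get_obs()
for k,v in o.items(): print(k,v)
for n in ["scene","side","wrist"]:
    c=get_calibration(n); print(n,c)
    im=capture(n); cv2.imwrite(f"pics/{n}0.png",im[:,:,::-1])
E
```

```text
pics
time 0.0
joint_positions [-1.46302770e+00  3.42721913e-01  1.52501499e+00 -9.42735640e-06
  1.27537217e+00 -1.45995713e-01]
dq [ 1.53002657e-03 -1.47720893e-03  1.10541494e-04  3.19774074e-05
  1.31328886e-03 -3.60015102e-04]
tau [ 2.95395446e-03 -4.31244206e+01 -2.44215006e+01  7.19854049e-02
  5.60346083e-02 -1.53154861e-04]
tool_pos [ 131.77581097 -507.75629284  210.04609703]
tcp_rot [-3.14009105e+00 -2.11686812e-04  2.53766929e-01]
contact_force [ 0.22040564  0.40120859 -0.39877653]
moment [-0.05096128 -0.00685219  0.01623856]
grip_width 91.6365888549158
scene {'vfov': 55.319835076022734, 'cx': 250.18639830371754, 'cy': 197.6156443364361, 'dist': array([-0.0446387,  0.       ,  0.       ,  0.       ,  0.       ]), 'cam_to_world': array([[ 7.58479159e-01, -5.07897861e-01,  4.08349272e-01,
         9.27041627e+02],
       [ 6.51456695e-01,  5.73874715e-01, -4.96257983e-01,
        -5.78655000e+02],
       [ 1.77070464e-02,  6.42423205e-01,  7.66145473e-01,
         8.51946927e+02],
       [ 0.00000000e+00,  0.00000000e+00,  0.00000000e+00,
         1.00000000e+00]])}
side {'vf
[... 337 characters left out ...]
,
       [-1.72996220e-02,  8.19933843e-01,  5.72196833e-01,
         6.36311250e+02],
       [ 0.00000000e+00,  0.00000000e+00,  0.00000000e+00,
         1.00000000e+00]])}
wrist {'vfov': 60.653800932816985, 'cx': 255.86239582551022, 'cy': 189.66511751697962, 'dist': array([-0.00529712,  0.        ,  0.        ,  0.        ,  0.        ]), 'cam_to_world': array([[ 2.52047709e-01,  9.36659701e-01,  2.43188316e-01,
         1.95891445e+02],
       [-9.67714775e-01,  2.44026481e-01,  6.30808300e-02,
        -4.90838368e+02],
       [-2.59117561e-04, -2.51236305e-01,  9.67925747e-01,
         3.83349980e+02],
       [ 0.00000000e+00,  0.00000000e+00,  0.00000000e+00,
         1.00000000e+00]])}
```

View pics/scene0.png

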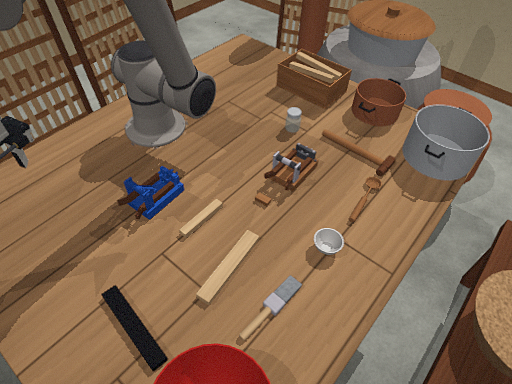

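View pics/side0.png

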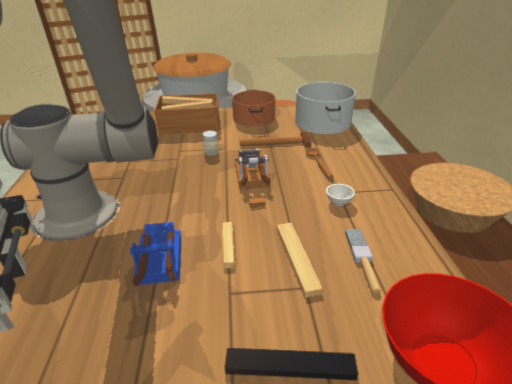

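View pics/wrist0.png

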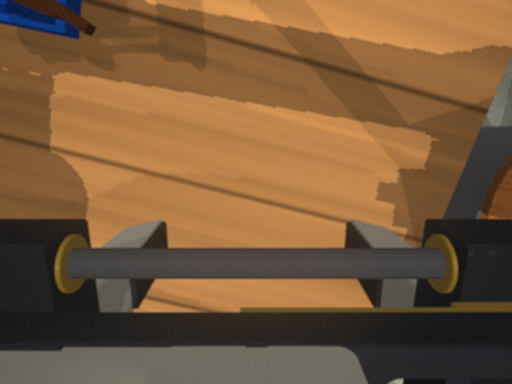

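The scene picture shows the batten at about (228,267), the jig at (291,167), the block at (262,199), the offcut at (201,218) and the blue and black decoys. In the side view the batten is at (299,260) and the jig at (253,167). Next I'll zoom in and measure.

```bash
cat > h.py <<'E'
import numpy as np, cv2
from plant import *
H,W=384,512
def K(c):
    f=H/2/np.tan(np.radians(c['vfov'])/2); return np.array([[f,0,c['cx']],[0,f,c['cy']],[0,0,1.]])
def ray(c,uv):
    p=cv2.undistortPoints(np.array(uv,float).reshape(-1,1,2),K(c),c['dist']).reshape(-1,2)
    d=np.c_[p[:,0],-p[:,1],-np.ones(len(p))]
    T=c['cam_to_world']; return T[:3,3],d@T[:3,:3].T
def onz(c,uv,z):
    o,d=ray(c,uv); return o+d*((z-o[2])/d[:,2])[:,None]
def proj(c,P):
    P=np.array(P,float).reshape(-1,3);T=c['cam_to_world']; q=(P-T[:3,3])@T[:3,:3]
    q=q*[1,-1,-1]; return cv2.projectPoints(q,np.zeros(3),np.zeros(3),K(c),c['dist'])[0].reshape(-1,2)
def tri(c1,u1,c2,u2):
    o1,d1=ray(c1,[u1]);o2,d2=ray(c2,[u2])
    A=np.c_[d1[0],-d2[0]];s=np.linalg.lstsq(A,o2-o1,rcond=None)[0]
    a=o1+d1[0]*s[0];b=o2+d2[0]*s[1];return (a+b)/2,np.linalg.norm(a-b)
def crop(im,x0,y0,x1,y1,s,name):
    cv2.imwrite(name,cv2.resize(im[y0:y1,x0:x1,::-1],None,fx=s,fy=s,interpolation=cv2.INTER_CUBIC))
E
python3 - <<'E'
from h import *
for n,b,j in [("scene",(185,225,265,310),(245,135,330,215)),("side",(270,215,330,300),(220,140,290,210))]:
    im=cv2.imread(f"pics/{n}0.png"); c=get_calibration(n)
    crop(im[:,:,::-1],*j,7,f"pics/{n}_jig.png")
    hsv=cv2.cvtColor(im,cv2.COLOR_BGR2HSV)
    x0,y0,x1,y1=b; print(n,hsv[y0:y1,x0:x1][(y1-y0)//2,::6])
    m=np.zeros((H,W),np.uint8); sub=hsv[y0:y1,x0:x1]
    # light wood: bright
    m[y0:y1,x0:x1]=((sub[...,2]>185)&(sub[...,1]<140))*255
    cs,_=cv2.findContours(m,cv2.RETR_EXTERNAL,cv2.CHAIN_APPROX_NONE)
    k=max(cs,key=cv2.contourArea); 
    P=onz(c,k.reshape(-1,2).astype(float),20)[:,:2].astype(np.float32)
    r=cv2.minAreaRect(P); print(cv2.contourArea(k),r,cv2.boxPoints(r))
E
```

```text
scene [[ 15 119 167]
 [ 15 124 158]
 [ 15 126 160]
 [ 14 115 167]
 [ 15 123 157]
 [ 15 122 146]
 [ 16  90 212]
 [ 17  93 204]
 [ 17  96 209]
 [ 15 122 142]
 [ 15 123 154]
 [ 15 125 159]
 [ 13 117 153]
 [ 15 119 154]]
1086.5 ((586.2267456054688, -242.43783569335938), (38.265647888183594, 228.1817169189453), 7.784139633178711) [[ 551.81757  -131.98965 ]
 [ 582.72284  -358.06876 ]
 [ 620.6359   -352.88602 ]
 [ 589.73065  -126.806915]]
side [[ 15 141 183]
 [ 15 143 193]
 [ 15 142 174]
 [ 16 128 135]
 [ 21 114 240]
 [ 20 115 237]
 [ 19 119 233]
 [ 15 140 178]
 [ 15 141 176]
 [ 15 140 187]]
1127.5 ((587.8141479492188, -238.98382568359375), (41.77897644042969, 233.16246032714844), 7.8108320236206055) [[ 551.2747   -126.32316 ]
 [ 582.9622   -357.32236 ]
 [ 624.3536   -351.6445  ]
 [ 592.6661   -120.645294]]
```

View pics/scene_jig.png

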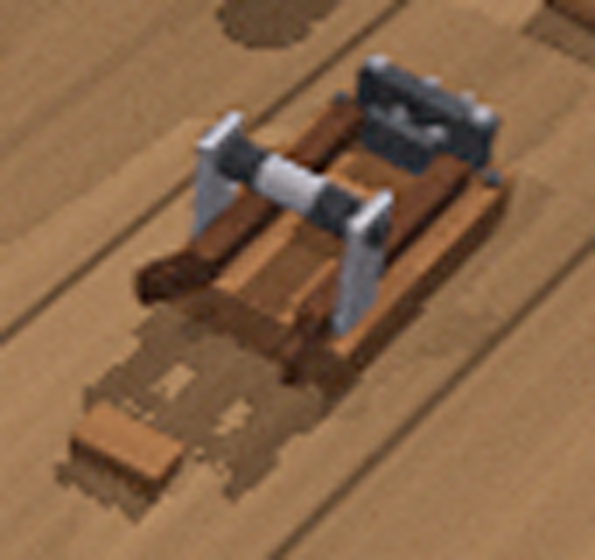

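View pics/side_jig.png

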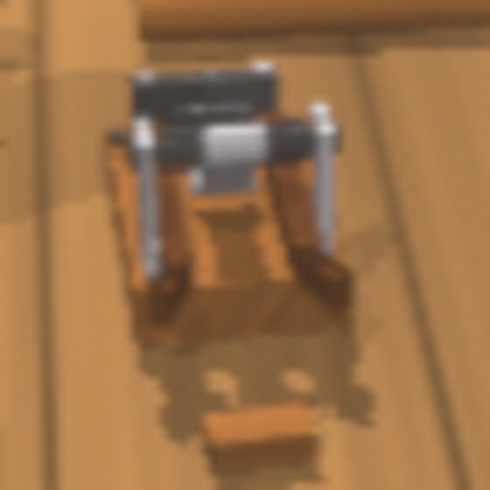

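```bash
python3 - <<'E'
from h import *
cs=get_calibration("scene");cd=get_calibration("side")
S=lambda u,v:(245+(u+.5)/7-.5,135+(v+.5)/7-.5); D=lambda u,v:(220+(u+.5)/7-.5,140+(v+.5)/7-.5)
for n,a,b in [("cheekL",(220,130),(143,128)),("cheekR",(370,205),(320,112)),("stopTL",(368,62),(143,75)),("stopTR",(490,118),(262,66)),("pinbarmid",(290,185),(236,142)),]:
    P,e=tri(cs,S(*a),cd,D(*b)); print(n,P.round(1),round(e,1))
for n,a,b in [("mouthL",(215,285),(188,285)),("mouthR",(300,330),(290,285))]:
    print(n,onz(cs,[S(*a)],30).round(1),onz(cd,[D(*b)],30).round(1))
for n,a,b in [("blk",(125,435),(258,420))]:
    print(n,onz(cs,[S(*a)],16).round(1),onz(cd,[D(*b)],16).round(1))
E
```

```text
cheekL [471.   91.  101.1] 1.4
cheekR [546.5  95.7 102. ] 0.6
stopTL [474.7 200.   69.2] 0.6
stopTR [532.3 216.1  60.9] 3.3
pinbarmid [509.8  90.6  92.9] 0.2
mouthL [[488.4  73.6  30. ]] [[486.8  78.4  30. ]]
mouthR [[532.8  77.   30. ]] [[530.9  73.7  30. ]]
blk [[506.6 -10.3  16. ]] [[510.   -6.3  16. ]]
```

The rough jig mouth is about (510,75), with the axis at about 93°. Next I'll move the wrist camera over the jig for a precise look.

```bash
cat >> h.py <<'E'
from scipy.spatial.transform import Rotation as Ro
def pose():
    o=get_obs(); return np.array(o['tool_pos']),Ro.from_euler('xyz',o['tcp_rot'])
def go(pos,yawdeg,maxturn=29.5):
    p,R=pose(); s=R.inv().apply(np.array(pos,float)-p)
    rv=(R.inv()*Ro.from_euler('xyz',[np.pi,0,np.radians(yawdeg)])).as_rotvec(degrees=True)
    n=np.linalg.norm(rv); rv=rv*min(1,maxturn/max(n,1e-9))
    print('from',p.round(1),'shift mm',s.round(1),'turn',n.round(2)); print('ROW',(s/400).round(4).tolist(),(rv/30).round(4).tolist())
def st():
    o=get_obs(); print(round(o['time'],2),np.round(o['tool_pos'],1),np.degrees(o['tcp_rot']).round(2),'F',np.round(o['contact_force'],1),'M',np.round(o['moment'],2),'w',round(o['grip_width'],1),'q6',o['joint_positions'].round(2) if hasattr(o['joint_positions'],'round') else o['joint_positions'])
E
python3 -c "
from h import *
go((420,-200,210),93)"
```

```text
from [ 131.8 -507.9  210.2] shift mm [ 356.3 -225.6    0.5] turn 78.46
ROW [0.8907, -0.5641, 0.0013] [-0.0006, -0.0007, -0.9833]
```

Call:
carry_out(
  moves=[0.89, -0.565, 0, 0, 0, -0.98, 1, 0.89, -0.565, 0, 0, 0, -0.98, 1, 0.89, -0.565, 0, 0, 0, -0.98, 1, 0.89, -0.565, 0, 0, 0, -0.98, 1, 0.89, -0.565, 0, 0, 0, -0.98, 1, 0.89, -0.565, 0, 0, 0, -0.98, 1, 0.89, -0.565, 0, 0, 0, -0.98, 1, 0.89, -0.565, 0, 0, 0, -0.98, 1],
)

```text
time: 0.95
tool_pos: [405.7, -213.9, 210.6]
tcp_rot: [-3.141, -0.001, 0.767]
contact_force: [0.1, -0.4, -0.3]
grip_width: 91.6
```

```bash
python3 -c "
from h import *
st();go((508,70,220),93)"
```

```text
0.95 [ 405.7 -213.9  210.6] [-1.7996e+02 -4.0000e-02  4.3930e+01] F [ 0.1 -0.4 -0.3] M [-0.07 -0.03 -0.  ] w 91.6 q6 [-0.65  0.22  1.69  0.    1.23  0.15]
from [ 405.7 -213.9  210.6] shift mm [ 270.7 -133.5   -9.1] turn 49.07
ROW [0.6767, -0.3338, -0.0229] [-0.0005, -0.0011, -0.9833]
```

Call:
carry_out(
  moves=[0.677, -0.334, -0.023, 0, 0, -0.98, 1, 0.677, -0.334, -0.023, 0, 0, -0.98, 1, 0.677, -0.334, -0.023, 0, 0, -0.98, 1, 0.677, -0.334, -0.023, 0, 0, -0.98, 1, 0.677, -0.334, -0.023, 0, 0, -0.98, 1, 0.677, -0.334, -0.023, 0, 0, -0.98, 1, 0.677, -0.334, -0.023, 0, 0, -0.98, 1, 0.677, -0.334, -0.023, 0, 0, -0.98, 1],
)

```text
time: 1.75
tool_pos: [507.9, 71.4, 219.5]
tcp_rot: [-3.14, -0.0, 1.283]
contact_force: [0.1, 0.1, 0.0]
grip_width: 92.0
```

```bash
python3 -c "
from h import *
st();go((508,70,220),93)"
```

```text
1.75 [507.9  71.4 219.5] [-1.7993e+02 -2.0000e-02  7.3510e+01] F [0.1 0.1 0. ] M [-0.04 -0.1  -0.01] w 92.0 q6 [-0.01  0.31  1.54  0.    1.29  0.28]
from [507.9  71.4 219.5] shift mm [-1.3  0.5 -0.5] turn 19.49
ROW [-0.0032, 0.0013, -0.0012] [-0.0023, -0.0012, -0.6496]
```

Call:
carry_out(
  moves=[0, 0, 0, 0, 0, -0.65, 1, 0, 0, 0, 0, 0, -0.65, 1, 0, 0, 0, 0, 0, -0.65, 1, 0, 0, 0, 0, 0, -0.65, 1, 0, 0, 0, 0, 0, -0.65, 1, 0, 0, 0, 0, 0, -0.65, 1, 0, 0, 0, 0, 0, -0.65, 1, 0, 0, 0, 0, 0, -0.65, 1],
)

```text
time: 2.55
tool_pos: [507.8, 71.2, 219.5]
tcp_rot: [-3.14, -0.001, 1.623]
contact_force: [-0.2, 0.0, 0.7]
grip_width: 91.8
```

```bash
python3 -c "
from h import *
import json
st()
c=get_calibration('wrist'); im=capture('wrist'); np.savez('w1.npz',im=im,T=c['cam_to_world'])
cv2.imwrite('pics/w1.png',cv2.resize(im[:,:,::-1],None,fx=1.5,fy=1.5))"
```

```text
2.55 [507.8  71.2 219.5] [-1.7994e+02 -4.0000e-02  9.2990e+01] F [-0.2  0.   0.7] M [ 0.02 -0.13 -0.03] w 91.8 q6 [-0.01  0.31  1.54  0.    1.29 -0.06]
```

View pics/w1.png

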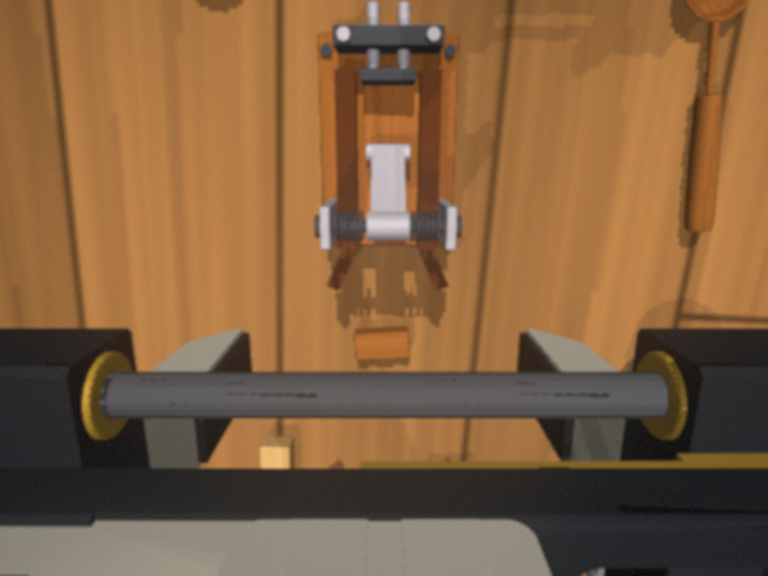

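The wrist view shows the whole jig between rows 0 and 290 of the enlarged image. The stop's cross piece is at about (388,38), the foot at (388,75) and the cheeks at about (325,225) and (450,225). I'll enlarge it.

```bash
python3 -c "
from h import *
im=np.load('w1.npz')['im']
crop(im,200,0,325,75,6,'pics/w1a.png')
crop(im,200,90,325,200,6,'pics/w1b.png')
crop(im,200,70,325,165,6,'pics/w1c.png')"
```

```text
(no output)
```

View pics/w1a.png

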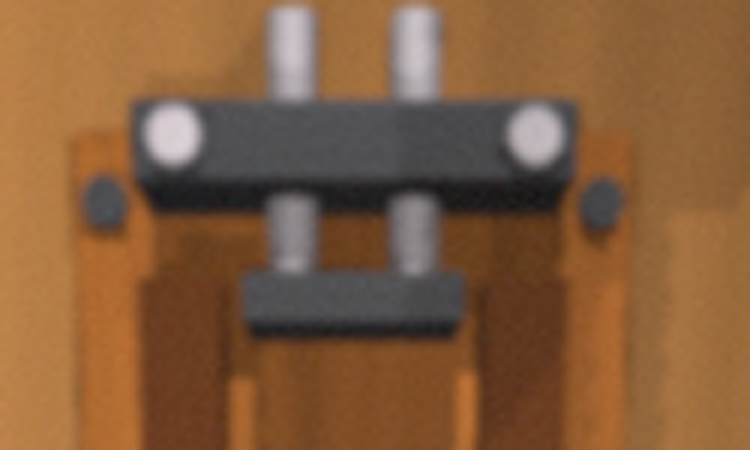

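View pics/w1b.png

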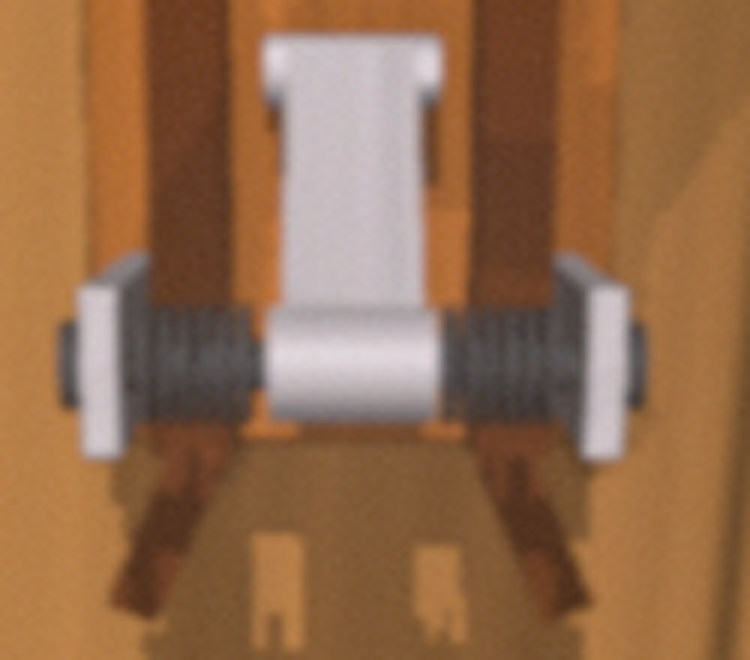

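```bash
python3 - <<'E'
from h import *
d=np.load('w1.npz'); c=get_calibration('wrist'); c['cam_to_world']=d['T']
A=lambda u,v:(200+(u+.5)/6-.5,(v+.5)/6-.5); B=lambda u,v:(200+(u+.5)/6-.5,90+(v+.5)/6-.5)
f=lambda n,p,z:print(n,onz(c,[p],z)[0].round(1))
f('stop top C',A(354,140),58);f('stop TL',A(133,100),58);f('stop TR',A(576,100),58)
f('foot front top L',A(246,320),53);f('foot R',A(462,320),53)
f('rail in L top',A(225,290),46);f('rail in R',A(484,290),46)
f('rail outL top',A(142,285),46);f('rail outR',A(567,285),46)
f('mouth',B(353,437),30);f('mouth L',B(245,437),30);f('mouth R',B(462,437),30)
f('rail in L',B(230,200),46);f('rail in R',B(471,200),46)
f('cheekL',B(102,372),96);f('cheekR',B(605,372),96)
f('block L',A(0,0),16)
f('pin top mid',B(353,330),93)
f('bar mid',B(352,65),45)
E
```

```text
stop top C [501.7 212.2  58. ]
stop TL [467.3 216.1  58. ]
stop TR [535.7 219.7  58. ]
foot front top L [485.8 185.9  53. ]
foot R [520.5 187.8  53. ]
rail in L top [481.8 191.3  46. ]
rail in R [524.2 193.5  46. ]
rail outL top [468.2 191.3  46. ]
rail outR [537.7 195.   46. ]
mouth [509.3  76.   30. ]
mouth L [489.2  74.9  30. ]
mouth R [529.5  77.1  30. ]
rail in L [485.5 119.   46. ]
rail in R [527.1 121.2  46. ]
cheekL [469.8  95.3  96. ]
cheekR [545.7  99.3  96. ]
block L [439.4 240.3  16. ]
pin top mid [507.4 103.3  93. ]
bar mid [505.3 142.7  45. ]
```

The jig fit is consistent: the mouth is at (509,75), the axis at 93.0°, and the foot about 110 mm in. Next I'll go to the batten.

```bash
python3 -c "
from h import *
for n,l in (('scene',[('offcut',(201,218)),('brushhead',(285,292)),('brushhandle',(255,322)),('brusharea',(272,300))]),('side',[('offcut',(228,245)),('br',(358,242)),('brhl',(370,275))])):
  c=get_calibration(n)
  for k,p in l: print(n,k,onz(c,[p],15)[0].round())
go((597,-315,150),97.8)"
```

```text
scene offcut [ 425. -187.   15.]
scene brushhead [ 743. -210.   15.]
scene brushhandle [ 736. -316.   15.]
scene brusharea [ 732. -247.   15.]
side offcut [ 424. -191.   15.]
side br [ 744. -211.   15.]
side brhl [ 737. -319.   15.]
from [507.8  71.3 219.5] shift mm [-390.5   68.9   69.1] turn 4.8
ROW [-0.9763, 0.1723, 0.1728] [-0.0019, -0.0016, -0.1601]
```

Call:
carry_out(
  moves=[-0.976, 0.172, 0.173, 0, 0, -0.16, 0.75, -0.976, 0.172, 0.173, 0, 0, -0.16, 0.75, -0.976, 0.172, 0.173, 0, 0, -0.16, 0.75, -0.976, 0.172, 0.173, 0, 0, -0.16, 0.75, -0.976, 0.172, 0.173, 0, 0, -0.16, 0.75, -0.976, 0.172, 0.173, 0, 0, -0.16, 0.75, -0.976, 0.172, 0.173, 0, 0, -0.16, 0.75, -0.976, 0.172, 0.173, 0, 0, -0.16, 0.75],
)

```text
time: 3.4
tool_pos: [596.5, -314.5, 149.9]
tcp_rot: [-3.141, -0.001, 1.707]
contact_force: [0.1, -0.1, 0.7]
grip_width: 68.7
```

```bash
python3 -c "
from h import *
st()
c=get_calibration('wrist'); im=capture('wrist'); np.savez('w2.npz',im=im,T=c['cam_to_world'])
cv2.imwrite('pics/w2.png',cv2.resize(im[:,:,::-1],None,fx=1.5,fy=1.5))
go((597,-315,20.5),97.8)"
```

```text
3.4 [ 596.5 -314.5  149.9] [-1.7995e+02 -5.0000e-02  9.7790e+01] F [ 0.1 -0.1  0.7] M [-0.03 -0.2  -0.02] w 68.7 q6 [-0.6   0.67  1.15  0.    1.33 -0.73]
from [ 596.  -322.1  146.9] shift mm [  7.2   2.3 126.4] turn 0.34
ROW [0.018, 0.0056, 0.3161] [-0.0052, 0.0035, -0.0093]
```

View pics/w2.png

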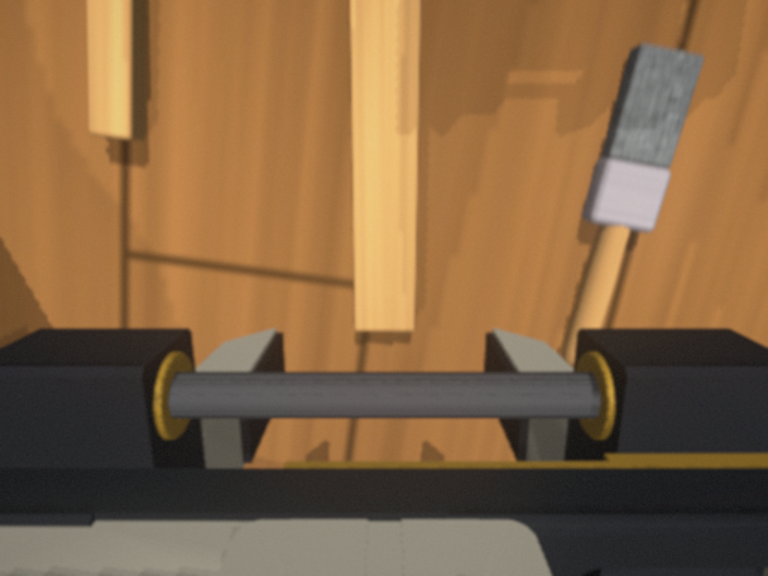

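The wrist view shows the batten centred, with its near end at about (384,330) in the enlarged image. I'll check it against the planned grasp.

```bash
python3 - <<'E'
from h import *
d=np.load('w2.npz'); c=get_calibration('wrist'); c['cam_to_world']=d['T']
for p in [(355,332),(414,332),(349,10),(421,10)]:
    print(onz(c,[((p[0]+.5)/1.5-.5,(p[1]+.5)/1.5-.5)],20)[0].round(1))
st()
E
```

```text
[ 582.6 -359.9   20. ]
[ 620.7 -354.6   20. ]
[ 556.1 -171.9   20. ]
[ 595.8 -166.4   20. ]
3.45 [ 596.  -322.1  146.9] [-1.7984e+02  1.0000e-01  9.7520e+01] F [-4.6 -3.5 -0.9] M [-0.18  0.05  0.01] w 68.9 q6 [-0.61  0.68  1.14 -0.    1.33 -0.74]
```

Call:
carry_out(
  moves=[0.012, 0.003, 0.1, 0, 0, -0.01, 0.75, 0.012, 0.003, 0.2, 0, 0, -0.01, 0.75, 0.012, 0.003, 0.26, 0, 0, -0.01, 0.75, 0.012, 0.003, 0.29, 0, 0, -0.01, 0.75, 0.012, 0.003, 0.305, 0, 0, -0.01, 0.75, 0.012, 0.003, 0.316, 0, 0, -0.01, 0.75, 0.012, 0.003, 0.316, 0, 0, -0.01, 0.75, 0.012, 0.003, 0.316, 0, 0, -0.01, 0.75],
)

```text
time: 4.25
tool_pos: [597.0, -317.9, 21.9]
tcp_rot: [-3.141, 0.003, 1.707]
contact_force: [0.0, -0.3, 0.7]
grip_width: 68.6
```

```bash
python3 -c "
from h import *
st();go((596.5,-317.5,20.5),97.8)"
```

```text
4.25 [ 597.  -317.9   21.9] [-179.94    0.19   97.82] F [ 0.  -0.3  0.7] M [-0.03 -0.04 -0.02] w 68.6 q6 [-0.6   0.79  1.28 -0.    1.07 -0.74]
from [ 597.  -317.9   21.9] shift mm [ 0.5 -0.4  1.4] turn 0.2
ROW [0.0011, -0.0011, 0.0036] [-0.0019, 0.0064, 0.0008]
```

Call:
carry_out(
  moves=[0, 0, 0.004, 0, 0.006, 0, 0.75, 0, 0, 0.004, 0, 0.006, 0, 0.4, 0, 0, 0.004, 0, 0.006, 0, 0.3, 0, 0, 0.004, 0, 0.006, 0, 0.2, 0, 0, 0.004, 0, 0.006, 0, 0.2, 0, 0, 0.004, 0, 0.006, 0, 0.2, 0, 0, 0.004, 0, 0.006, 0, 0.2, 0, 0, 0.004, 0, 0.006, 0, 0.2],
)

```text
time: 5.05
tool_pos: [597.0, -317.9, 20.3]
tcp_rot: [-3.14, 0.0, 1.707]
contact_force: [0.3, 0.3, 0.6]
grip_width: 19.9
```

```bash
python3 -c "
from h import *
st();
p,R=pose();go(p+[0,0,80],97.8)"
```

```text
5.05 [ 597.  -317.9   20.3] [-1.7994e+02  1.0000e-02  9.7820e+01] F [0.3 0.3 0.6] M [-0.02 -0.09  0.05] w 19.9 q6 [-0.6   0.8   1.28 -0.    1.07 -0.74]
from [ 597.  -317.9   20.3] shift mm [ -0.   -0.1 -80. ] turn 0.07
ROW [-0.0, -0.0002, -0.2] [-0.0021, 0.0003, 0.0007]
```

The width of 19.9 mm doesn't match a 40 mm batten, so I'll look.

```bash
python3 -c "
from h import *
im=capture('wrist');cv2.imwrite('pics/w3.png',cv2.resize(im[:,:,::-1],None,fx=1.2,fy=1.2))
a=capture('side');crop(a,240,170,380,310,5,'pics/s3.png')
a=capture('scene');crop(a,150,180,310,320,5,'pics/sc3.png')
st()"
```

```text
5.2 [ 597.  -317.8   20.3] [-1.7994e+02  1.0000e-02  9.7830e+01] F [ 0.5  0.2 -0.2] M [-0.02 -0.05  0.01] w 18.3 q6 [-0.6   0.8   1.28 -0.    1.07 -0.74]
```

View pics/w3.png

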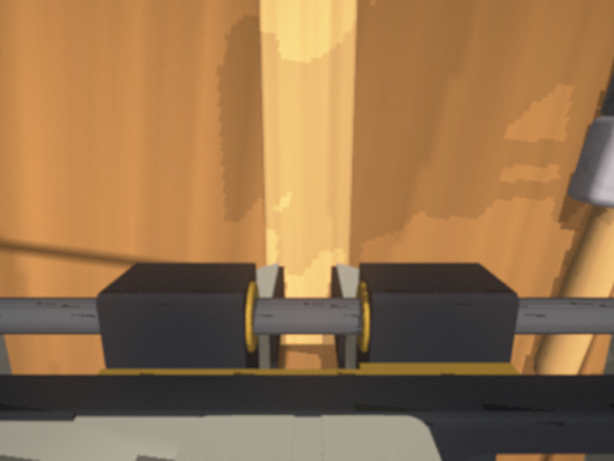

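View pics/s3.png

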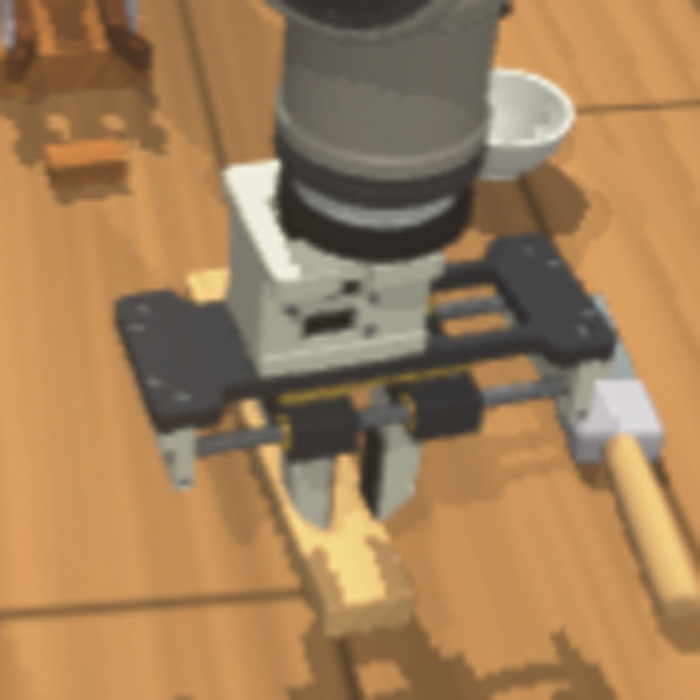

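View pics/sc3.png

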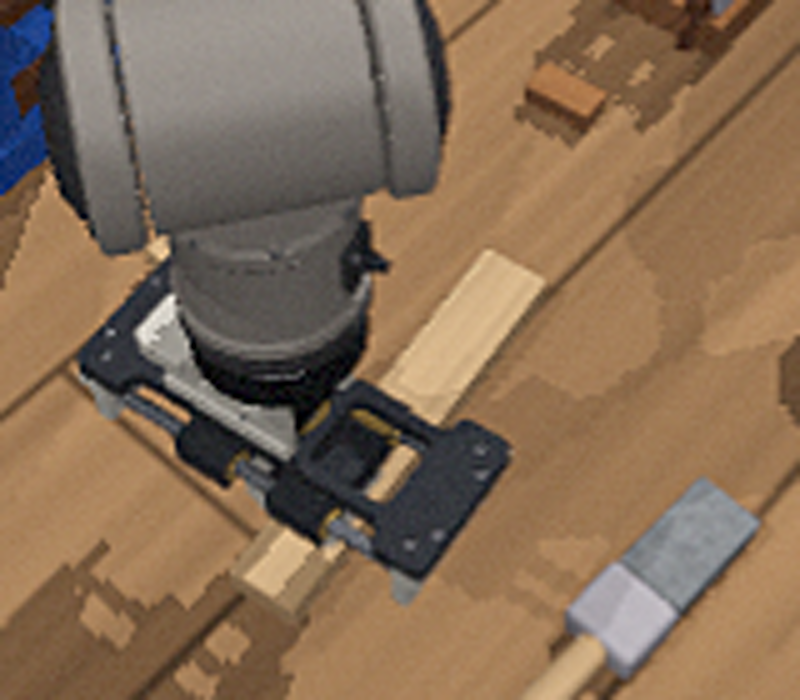

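```bash
python3 -c "
from h import *
c=get_calibration('side')
for z in (3,10,20,30,40): print(z,[((proj(c,[x,-318,z])[0]-[240,170])*5).round() for x in (577,588,597,606,617)])
print(((proj(c,[[582.6,-359,20],[620,-354,20],[620,-354,0]])-[240,170])*5).round())
"
```

```text
3 [array([291., 566.]), array([316., 565.]), array([336., 563.]), array([356., 562.]), array([380., 560.])]
10 [array([292., 556.]), array([317., 554.]), array([337., 552.]), array([357., 551.]), array([382., 549.])]
20 [array([293., 540.]), array([318., 538.]), array([338., 537.]), array([359., 535.]), array([383., 534.])]
30 [array([295., 524.]), array([319., 522.]), array([340., 521.]), array([360., 519.]), array([385., 518.])]
40 [array([296., 508.]), array([321., 506.]), array([341., 505.]), array([362., 503.]), array([387., 501.])]
[[324. 612.]
 [409. 597.]
 [405. 628.]]
```

```bash
python3 -c "
from h import *
c=get_calibration('side')
for z in (3,20,25,30,40): print(z,[((proj(c,[x,y,z])[0]-[280,230])*10).round().tolist() for x,y in ((588,-328),(606,-328),(588,-309),(606,-309))])
a=capture('side');crop(a,280,230,350,300,10,'pics/s4.png')
st()
"
```

```text
3 [[240.0, 564.0], [321.0, 558.0], [224.0, 499.0], [304.0, 493.0]]
20 [[245.0, 511.0], [327.0, 505.0], [229.0, 446.0], [309.0, 440.0]]
25 [[246.0, 495.0], [328.0, 489.0], [230.0, 430.0], [310.0, 424.0]]
30 [[248.0, 479.0], [330.0, 473.0], [231.0, 414.0], [312.0, 408.0]]
40 [[250.0, 446.0], [333.0, 440.0], [234.0, 382.0], [315.0, 376.0]]
5.25 [ 597.  -317.9   20.3] [-1.7994e+02  1.0000e-02  9.7830e+01] F [ 0.1  0.8 -0.2] M [ 0.01 -0.16 -0.01] w 18.5 q6 [-0.6   0.8   1.28 -0.    1.07 -0.74]
```

View pics/s4.png

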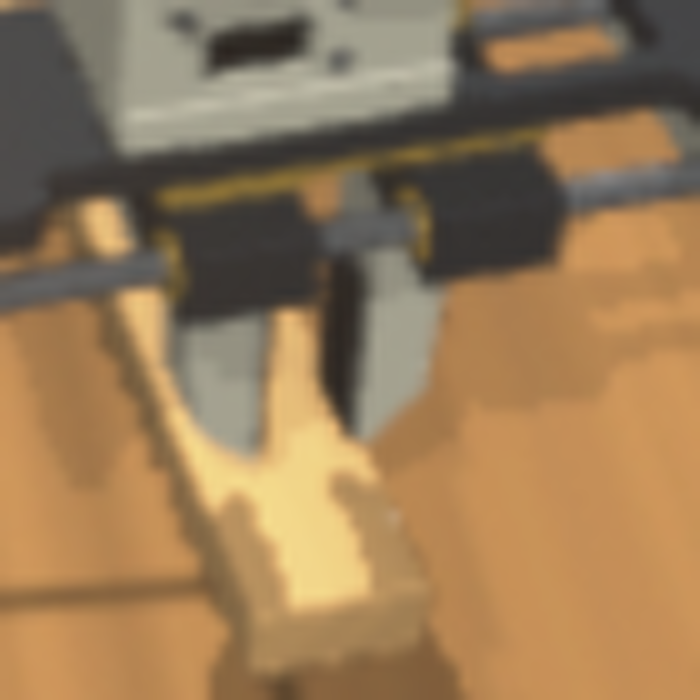

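```bash
python3 -c "
from h import *
c=get_calibration('wrist');print(c['cam_to_world'][:3,3])
for r,a,b in ((20,259,357),(150,262.5,353),(240,265.5,350.5)):
  for z in (10,20,30):
    P=onz(c,[((a+.5)/1.2-.5,(r+.5)/1.2-.5),((b+.5)/1.2-.5,(r+.5)/1.2-.5)],z);print(r,z,P.round(1).tolist(),np.linalg.norm(P[1]-P[0]).round(1))
# end edge of batten
print(onz(c,[((305)/1.2,(345)/1.2)],20))
"
```

```text
[ 587.07490353 -250.93532994  193.52239342]
20 10 [[560.7, -211.0, 10.0], [601.8, -205.3, 10.0]] 41.5
20 20 [[562.1, -213.2, 20.0], [601.0, -207.8, 20.0]] 39.3
20 30 [[563.5, -215.4, 30.0], [600.2, -210.3, 30.0]] 37.0
150 10 [[568.1, -264.7, 10.0], [609.1, -259.0, 10.0]] 41.5
150 20 [[569.1, -264.0, 20.0], [607.9, -258.6, 20.0]] 39.2
150 30 [[570.1, -263.2, 30.0], [606.7, -258.1, 30.0]] 36.9
240 10 [[574.2, -307.2, 10.0], [615.1, -301.6, 10.0]] 41.3
240 20 [[574.9, -304.2, 20.0], [613.5, -298.8, 20.0]] 39.0
240 30 [[575.6, -301.1, 30.0], [612.0, -296.0, 30.0]] 36.8
[[ 600.24451789 -355.25004288   20.        ]]
```

The fingertips closed above the batten, which has not moved. I'll open again here and check the real fingertip height.

Call:
carry_out(
  moves=[0, 0, 0, 0, 0, 0, 0.8, 0, 0, 0, 0, 0, 0, 0.8, 0, 0, 0, 0, 0, 0, 0.8, 0, 0, 0, 0, 0, 0, 0.8, 0, 0, 0, 0, 0, 0, 0.8, 0, 0, 0, 0, 0, 0, 0.8, 0, 0, 0, 0, 0, 0, 0.8, 0, 0, 0, 0, 0, 0, 0.8],
)

```text
time: 6.05
tool_pos: [597.0, -317.9, 20.3]
tcp_rot: [-3.141, 0.0, 1.707]
contact_force: [-0.3, 0.3, -0.1]
grip_width: 72.5
```

```bash
python3 -c "
from h import *
st()
a=capture('side');crop(a,260,210,380,310,6,'pics/s5.png')
c=get_calibration('side')
p,R=pose()
w=get_obs()['grip_width']/2
for t in (17,0,-10,-20):
  print(t,[((proj(c,p+R.apply([x,s*w,t]))[0]-[260,210])*6).round().tolist() for s in(1,-1) for x in (-9.5,9.5)])
"
```

```text
6.05 [ 597.  -317.9   20.3] [-1.7994e+02  1.0000e-02  9.7830e+01] F [-0.3  0.3 -0.1] M [-0.03 -0.11  0.02] w 72.5 q6 [-0.6   0.8   1.28 -0.    1.07 -0.74]
17 [[386.0, 437.0], [368.0, 400.0], [196.0, 472.0], [180.0, 433.0]]
0 [[391.0, 405.0], [372.0, 368.0], [198.0, 440.0], [182.0, 401.0]]
-10 [[393.0, 386.0], [374.0, 349.0], [199.0, 421.0], [183.0, 382.0]]
-20 [[396.0, 366.0], [376.0, 329.0], [200.0, 401.0], [184.0, 363.0]]
```

View pics/s5.png

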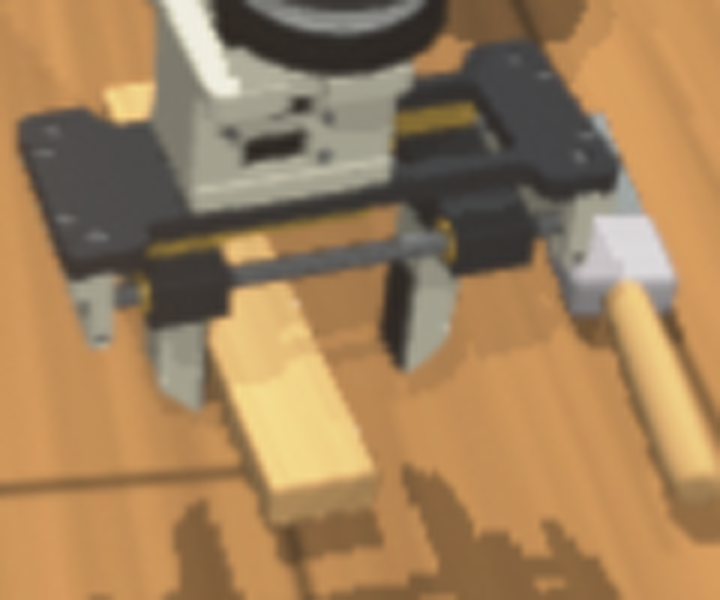

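The fingertips stand about 17 mm above the reported TCP, opposite to what the description says. I'll go by the picture: descend in steps and watch the force.

Call:
carry_out(
  moves=[0, 0, 0.02, 0, 0, 0, 0.75, 0, 0, 0.04, 0, 0, 0, 0.75, 0, 0, 0.05, 0, 0, 0, 0.75, 0, 0, 0.06, 0, 0, 0, 0.75, 0, 0, 0.065, 0, 0, 0, 0.75, 0, 0, 0.065, 0, 0, 0, 0.75, 0, 0, 0.065, 0, 0, 0, 0.75, 0, 0, 0.065, 0, 0, 0, 0.75],
)

```text
time: 6.9
tool_pos: [597.2, -318.0, -5.3]
tcp_rot: [-3.141, 0.001, 1.707]
contact_force: [-0.3, -0.6, -0.4]
grip_width: 69.1
```

```bash
python3 -c "
from h import *
st()
a=capture('side');crop(a,260,210,380,310,6,'pics/s6.png')
c=get_calibration('side')
p,R=pose()
w=get_obs()['grip_width']/2
for t in (0,-10,-15,-20,-25):
  print(t,[((proj(c,p+R.apply([x,s*w,t]))[0]-[260,210])*6).round().tolist() for s in(1,-1) for x in (-9.5,9.5)])
"
```

```text
6.9 [ 597.2 -318.    -5.3] [-1.7997e+02  4.0000e-02  9.7820e+01] F [-0.3 -0.6 -0.4] M [-0.01 -0.15  0.02] w 69.1 q6 [-0.6   0.83  1.29 -0.    1.02 -0.74]
0 [[379.0, 454.0], [361.0, 417.0], [201.0, 487.0], [186.0, 448.0]]
-10 [[381.0, 436.0], [363.0, 398.0], [202.0, 469.0], [187.0, 430.0]]
-15 [[383.0, 427.0], [364.0, 389.0], [203.0, 459.0], [187.0, 421.0]]
-20 [[384.0, 417.0], [365.0, 380.0], [203.0, 450.0], [188.0, 411.0]]
-25 [[385.0, 408.0], [366.0, 370.0], [204.0, 440.0], [188.0, 402.0]]
```

View pics/s6.png

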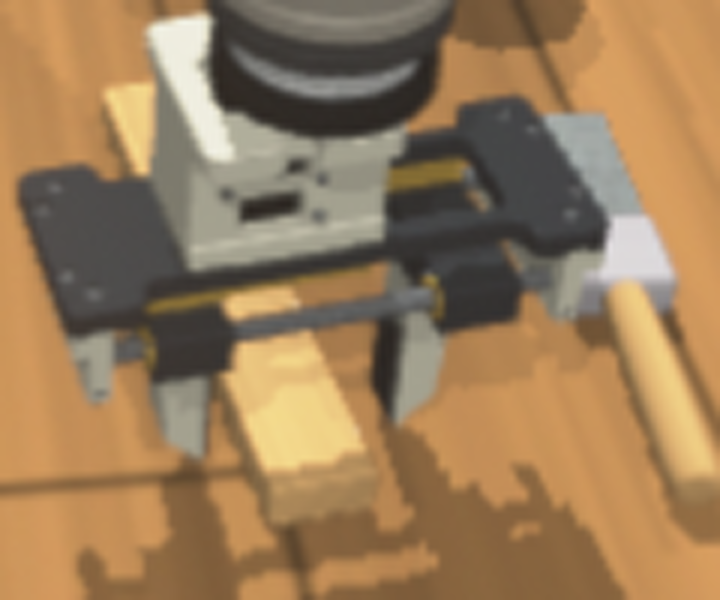

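The TCP reads z = −5 mm with no contact, and the tips are at about z 11. I'll go about 7 mm lower and then close.

Call:
carry_out(
  moves=[0, 0, 0.006, 0, 0, 0, 0.75, 0, 0, 0.012, 0, 0, 0, 0.75, 0, 0, 0.017, 0, 0, 0, 0.75, 0, 0, 0.017, 0, 0, 0, 0.75, 0, 0, 0.017, 0, 0, 0, 0.75, 0, 0, 0.017, 0, 0, 0, 0.5, 0, 0, 0.017, 0, 0, 0, 0.4, 0, 0, 0.017, 0, 0, 0, 0.4],
)

```text
time: 7.75
tool_pos: [597.2, -318.0, -12.1]
tcp_rot: [-3.141, 0.001, 1.707]
contact_force: [-0.4, 0.1, 0.2]
grip_width: 49.7
```

Call:
carry_out(
  moves=[0, 0, 0, 0, 0, 0, 0.3, 0, 0, 0, 0, 0, 0, 0.3, 0, 0, 0, 0, 0, 0, 0.3, 0, 0, 0, 0, 0, 0, 0.3, 0, 0, 0, 0, 0, 0, 0.3, 0, 0, 0, 0, 0, 0, 0.3, 0, 0, 0, 0, 0, 0, 0.3, 0, 0, 0, 0, 0, 0, 0.3],
)

```text
time: 8.55
tool_pos: [597.2, -318.0, -12.0]
tcp_rot: [-3.141, 0.001, 1.707]
contact_force: [-0.8, 0.0, 1.1]
grip_width: 40.1
```

```bash
python3 -c "
from h import *
st();p,R=pose();go(p+[0,0,90],93)"
```

```text
8.55 [ 597.2 -318.   -12. ] [-1.7998e+02  4.0000e-02  9.7820e+01] F [-0.8  0.   1.1] M [ 0.01 -0.12 -0.02] w 40.1 q6 [-0.6   0.83  1.3  -0.    1.01 -0.74]
from [ 597.2 -318.   -12. ] shift mm [ -0.1  -0.  -90. ] turn 4.82
ROW [-0.0002, -0.0001, -0.225] [-0.0007, 0.0014, 0.1608]
```

Gripped at 40.1 mm. Next I'll lift, turn and carry the batten to the pre-insertion pose.

```bash
python3 -c "
from h import *
go((522,-175,60),93)"
```

```text
from [ 597.2 -318.   -12. ] shift mm [151.9 -55.1 -72.1] turn 4.82
ROW [0.3797, -0.1377, -0.1802] [-0.0007, 0.0014, 0.1608]
```

Call:
carry_out(
  moves=[0, 0, -0.05, 0, 0, 0.0, 0.3, 0, 0, -0.12, 0, 0, 0.04, 0.3, 0, 0, -0.18, 0, 0, 0.08, 0.3, 0, 0, -0.18, 0, 0, 0.12, 0.3, 0, 0, -0.18, 0, 0, 0.16, 0.3, 0, 0, -0.18, 0, 0, 0.16, 0.3, 0, 0, -0.18, 0, 0, 0.16, 0.3, 0, 0, -0.18, 0, 0, 0.16, 0.3],
)

```text
time: 9.35
tool_pos: [596.8, -317.7, 58.8]
tcp_rot: [-3.14, -0.0, 1.624]
contact_force: [-0.2, 0.4, -1.0]
grip_width: 39.5
```

```bash
python3 -c "
from h import *
st();go((522,-175,60),93)"
```

```text
9.35 [ 596.8 -317.7   58.8] [-1.7989e+02 -2.0000e-02  9.3040e+01] F [-0.2  0.4 -1. ] M [-0.1  -0.14 -0.04] w 39.5 q6 [-0.6   0.75  1.24 -0.    1.15 -0.65]
from [ 596.8 -317.7   58.8] shift mm [146.4 -67.1  -1. ] turn 0.12
ROW [0.3661, -0.1677, -0.0026] [-0.0037, -0.0008, 0.0014]
```

Call:
carry_out(
  moves=[0.07, -0.03, 0, 0, 0, 0, 0.3, 0.15, -0.065, 0, 0, 0, 0, 0.3, 0.23, -0.1, 0, 0, 0, 0, 0.3, 0.3, -0.135, 0, 0, 0, 0, 0.3, 0.34, -0.155, 0, 0, 0, 0, 0.3, 0.366, -0.168, 0, 0, 0, 0, 0.3, 0.366, -0.168, 0, 0, 0, 0, 0.3, 0.366, -0.168, 0, 0, 0, 0, 0.3],
)

```text
time: 10.15
tool_pos: [522.5, -175.7, 59.0]
tcp_rot: [-3.14, 0.0, 1.624]
contact_force: [0.4, -0.4, -1.0]
grip_width: 39.6
```

```bash
python3 -c "
from h import *
st()
c=get_calibration('wrist'); im=capture('wrist'); np.savez('w4.npz',im=im,T=c['cam_to_world'])
crop(im,180,0,340,200,4,'pics/w4.png')
a=capture('side');crop(a,200,140,340,280,5,'pics/s7.png')
"
```

```text
10.15 [ 522.5 -175.7   59. ] [-1.7994e+02  1.0000e-02  9.3040e+01] F [ 0.4 -0.4 -1. ] M [-0.13 -0.13 -0.02] w 39.6 q6 [-0.46  0.55  1.64 -0.    0.94 -0.52]
```

View pics/w4.png

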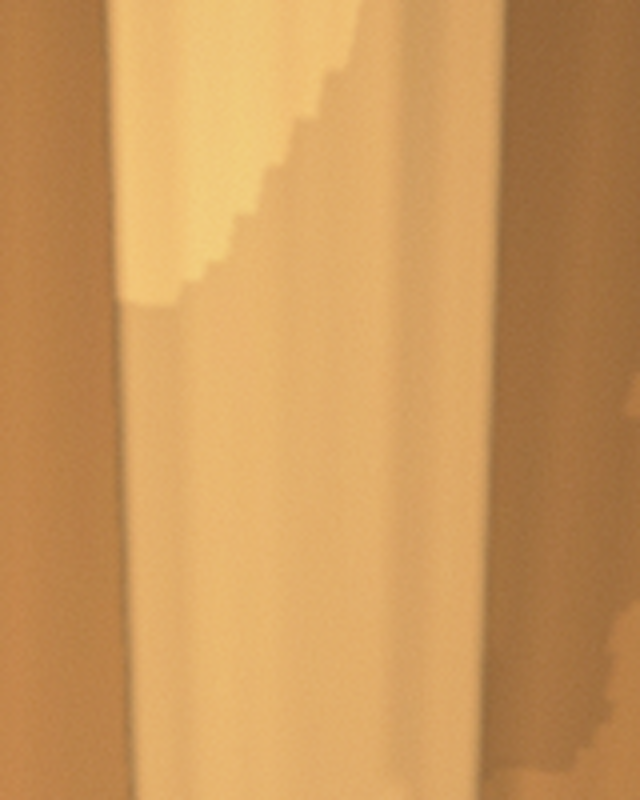

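View pics/s7.png

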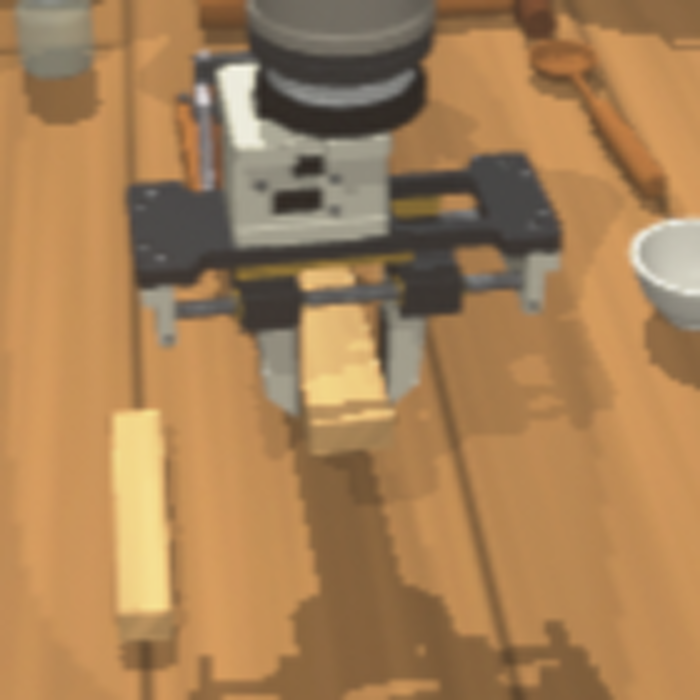

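The batten is held level and cleanly, with the edges straight in the wrist view. I'll compute its axis relative to the jig.

```bash
python3 - <<'E'
from h import *
d=np.load('w4.npz'); c=get_calibration('wrist'); c['cam_to_world']=d['T']
f=lambda u,v:(180+(u+.5)/4-.5,(v+.5)/4-.5)
n=np.array([.9986,.0523]);e=np.array([-.0523,.9986]);m=np.array([509,75])
for z in (88,91):
  P=onz(c,[f(107,0),f(133,790),f(504,0),f(477,790)],z)[:,:2]
  a=(P[0]+P[2])/2;b=(P[1]+P[3])/2;dd=a-b
  print(z,P.round(1).tolist(),np.linalg.norm(P[2]-P[0]).round(1),np.linalg.norm(P[3]-P[1]).round(1),'yaw',np.degrees(np.arctan2(dd[1],dd[0])),'lat',(a-m)@n,(b-m)@n)
p,_=pose();print('tcp lat',(p[:2]-m)@n,'along',(p[:2]-m)@e)
go((m+e*-250).tolist()+[20],93)
E
```

```text
88 [[496.3, -69.4], [500.6, -150.4], [535.5, -67.3], [539.9, -148.3]] 39.2 39.3 yaw 93.06389733356856 lat -0.607926736059504 -0.5146510160639313
91 [[496.8, -70.2], [501.0, -149.5], [535.1, -68.1], [539.4, -147.4]] 38.4 38.5 yaw 93.06389733356849 lat -0.6031452069412531 -0.5118096051450429
tcp lat 0.3993282878095652 along -251.42075423181066
from [ 522.5 -176.1   58.9] shift mm [ 1.4 -0.4 38.9] turn 0.07
ROW [0.0036, -0.0009, 0.0972] [-0.0024, 0.0003, 0.0]
```

Call:
carry_out(
  moves=[0, 0.001, 0.03, 0, 0, 0, 0.3, 0, 0.001, 0.06, 0, 0, 0, 0.3, 0, 0.001, 0.08, 0, 0, 0, 0.3, 0, 0.001, 0.097, 0, 0, 0, 0.3, 0, 0.001, 0.097, 0, 0, 0, 0.3, 0, 0.001, 0.097, 0, 0, 0, 0.3, 0, 0.001, 0.097, 0, 0, 0, 0.3, 0, 0.001, 0.097, 0, 0, 0, 0.3],
)

```text
time: 11.05
tool_pos: [523.2, -176.2, 20.6]
tcp_rot: [-3.141, 0.001, 1.623]
contact_force: [-0.1, 0.9, -1.9]
grip_width: 39.4
```

```bash
cat >> h.py <<'E'
nn=np.array([.9986,.0523]);ee=np.array([-.0523,.9986]);mm=np.array([509.,75])
def js():
    o=get_obs();p=np.array(o['tool_pos']);F=np.array(o['contact_force'])
    print(round(o['time'],2),'along',round((p[:2]-mm)@ee,1),'lat',round((p[:2]-mm)@nn,2),'z',round(p[2],1),'Falong',round(F[:2]@ee,1),'Flat',round(F[:2]@nn,1),'Fz',round(F[2],1),'M',np.round(o['moment'],2),'rot',np.degrees(o['tcp_rot']).round(2),'w',round(o['grip_width'],1))
E
python3 -c "
from h import *
js()
a=capture('side');crop(a,210,140,310,240,7,'pics/s8.png')
a=capture('scene');crop(a,230,130,340,240,7,'pics/sc8.png')
"
```

```text
11.05 along -251.6 lat 1.04 z 20.6 Falong 0.9 Flat -0.0 Fz -1.9 M [-0.09 -0.15  0.07] rot [-1.7998e+02  3.0000e-02  9.3000e+01] w 39.4
```

View pics/sc8.png

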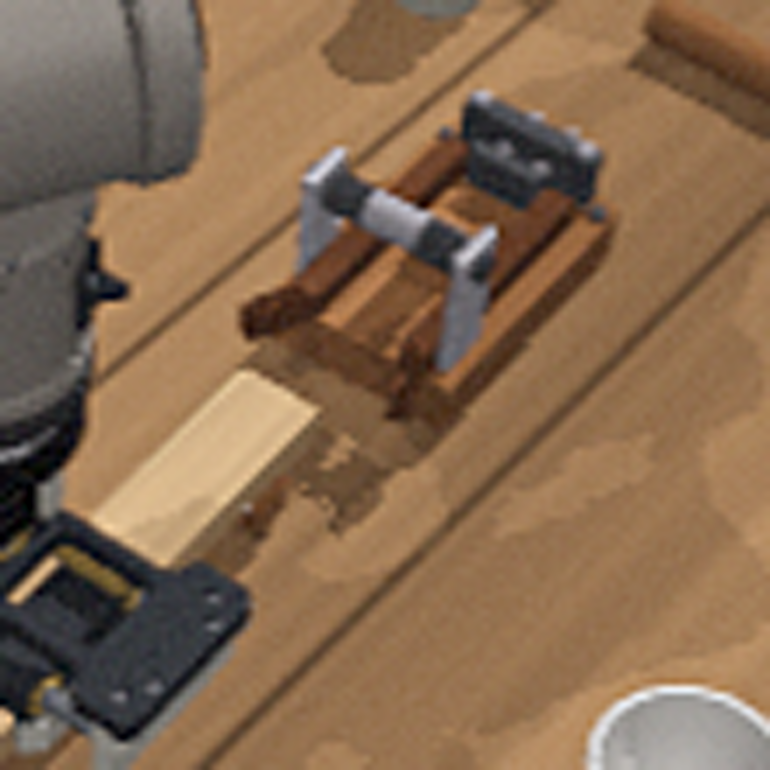

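View pics/s8.png

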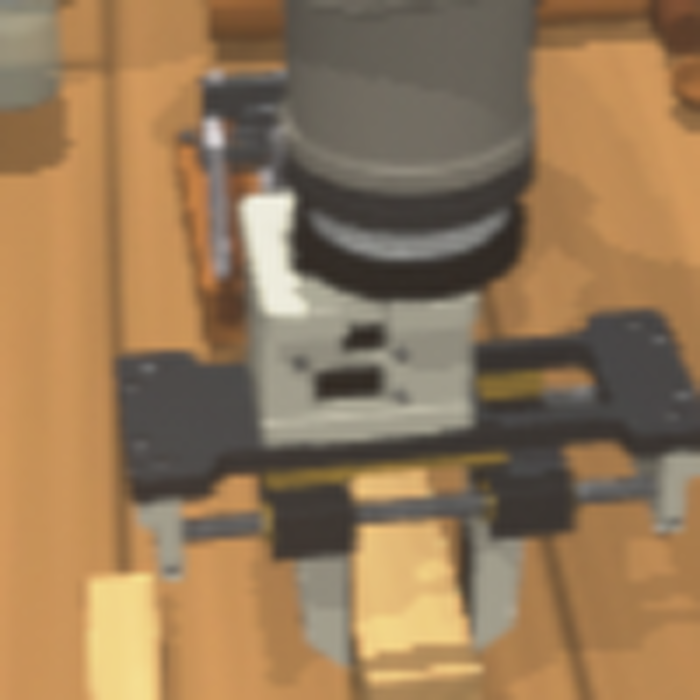

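```bash
python3 - <<'E'
from h import *
c=get_calibration('scene'); f=lambda u,v:(230+(u+.5)/7-.5,130+(v+.5)/7-.5)
for n,p,z in (('frontL',(243,370),52.6),('frontR',(319,412),52.6),('mouthL',(318,325),30),('mouthR',(405,375),30),('flareL tip in',(285,335),46),('stopTL',(472,96),58),('stopTR',(602,160),58)):
    P=onz(c,[f(*p)],z)[0];print(n,P.round(1),'along',((P[:2]-mm)@ee).round(1),'lat',((P[:2]-mm)@nn).round(1))
js()
E
```

```text
frontL [494.   11.1  52.6] along -63.0 lat -18.3
frontR [532.7  13.8  52.6] along -62.3 lat 20.5
mouthL [489.6  70.6  30. ] along -3.4 lat -19.6
mouthR [536.3  72.3  30. ] along -4.1 lat 27.1
flareL tip in [491.1  43.8  46. ] along -30.2 lat -19.5
stopTL [467.7 211.1  58. ] along 138.1 lat -34.1
stopTR [537.4 215.5  58. ] along 138.8 lat 35.7
11.15 along -251.5 lat 0.95 z 20.5 Falong 0.2 Flat -0.5 Fz -1.5 M [-0.1  -0.16 -0.  ] rot [-1.7997e+02  3.0000e-02  9.3000e+01] w 39.6
```

The alignment is within about 0.5 mm laterally in both cameras. Next I'll advance the end into the mouth.

Call:
carry_out(
  moves=[0.025, 0, 0, 0, 0, 0, 0.3, 0.05, 0, 0, 0, 0, 0, 0.3, 0.075, 0, 0, 0, 0, 0, 0.3, 0.1, 0, 0, 0, 0, 0, 0.3, 0.125, 0, 0, 0, 0, 0, 0.3, 0.15, 0, 0, 0, 0, 0, 0.3, 0.175, 0, 0, 0, 0, 0, 0.3, 0.2, 0, 0, 0, 0, 0, 0.3],
)

```text
time: 11.95
tool_pos: [518.9, -95.3, 20.5]
tcp_rot: [-3.141, 0.0, 1.623]
contact_force: [0.4, 1.1, 0.3]
grip_width: 39.4
```

```bash
python3 -c "
from h import *
js()
a=capture('scene');crop(a,230,130,340,240,7,'pics/sc9.png')
c=get_calibration('wrist'); im=capture('wrist'); np.savez('w5.npz',im=im,T=c['cam_to_world'])
crop(im,150,0,360,200,3.5,'pics/w5.png')
js()
"
```

```text
11.95 along -170.6 lat 0.94 z 20.5 Falong 1.1 Flat 0.5 Fz 0.3 M [-0.05 -0.11  0.02] rot [-1.7997e+02  3.0000e-02  9.3010e+01] w 39.4
12.05 along -170.1 lat 0.76 z 20.4 Falong -0.1 Flat 0.5 Fz 0.2 M [-0.1  -0.14  0.02] rot [-1.7994e+02  1.0000e-02  9.3080e+01] w 39.0
```

View pics/sc9.png

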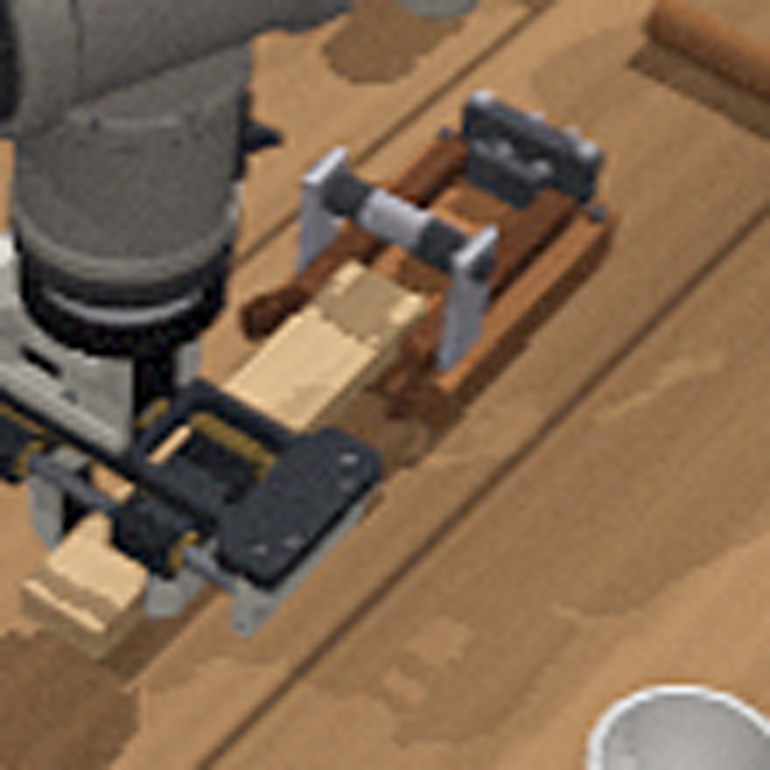

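View pics/w5.png

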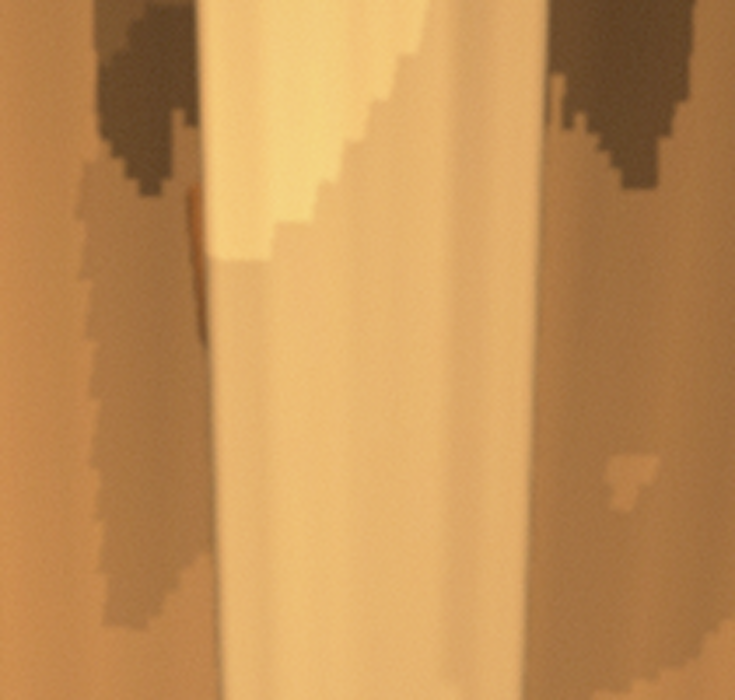

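The front end is about 18 mm inside the channel, with no side force. I'll continue gently.

Call:
carry_out(
  moves=[0.01, 0, 0.003, 0, 0, 0, 0.3, 0.02, 0, 0.003, 0, 0, 0, 0.3, 0.03, 0, 0.003, 0, 0, 0, 0.3, 0.04, 0, 0.003, 0, 0, 0, 0.3, 0.05, 0, 0.003, 0, 0, 0, 0.3, 0.06, 0, 0.003, 0, 0, 0, 0.3, 0.07, 0, 0.003, 0, 0, 0, 0.3, 0.07, 0, 0.003, 0, 0, 0, 0.3],
)

```text
time: 12.85
tool_pos: [517.2, -66.5, 19.2]
tcp_rot: [-3.141, 0.0, 1.625]
contact_force: [0.4, 0.6, -1.3]
grip_width: 39.9
```

```bash
python3 -c "
from h import *
js()"
```

```text
12.85 along -141.7 lat 0.75 z 19.2 Falong 0.6 Flat 0.4 Fz -1.3 M [-0.18 -0.1  -0.01] rot [-1.7994e+02  1.0000e-02  9.3110e+01] w 39.9
```

Call:
carry_out(
  moves=[0.008, 0, 0, 0, 0, 0, 0.3, 0.016, 0, 0, 0, 0, 0, 0.3, 0.024, 0, 0, 0, 0, 0, 0.3, 0.032, 0, 0, 0, 0, 0, 0.3, 0.04, 0, 0, 0, 0, 0, 0.3, 0.048, 0, 0, 0, 0, 0, 0.3, 0.056, 0, 0, 0, 0, 0, 0.3, 0.056, 0, 0, 0, 0, 0, 0.3],
)

```text
time: 13.65
tool_pos: [516.5, -45.0, 19.4]
tcp_rot: [3.141, 0.002, 1.625]
contact_force: [1.4, -4.2, -0.7]
grip_width: 39.6
```

```bash
python3 -c "
from h import *
js()
a=capture('scene');crop(a,230,130,340,240,7,'pics/sc10.png')
js()
"
```

```text
13.65 along -120.2 lat 1.21 z 19.4 Falong -4.3 Flat 1.1 Fz -0.7 M [-0.98 -0.17 -0.04] rot [1.7999e+02 1.0000e-01 9.3120e+01] w 39.6
13.7 along -120.2 lat 1.22 z 19.4 Falong -4.8 Flat 0.5 Fz -1.3 M [-1.04 -0.17 -0.07] rot [1.7999e+02 9.0000e-02 9.3110e+01] w 39.5
```

View pics/sc10.png

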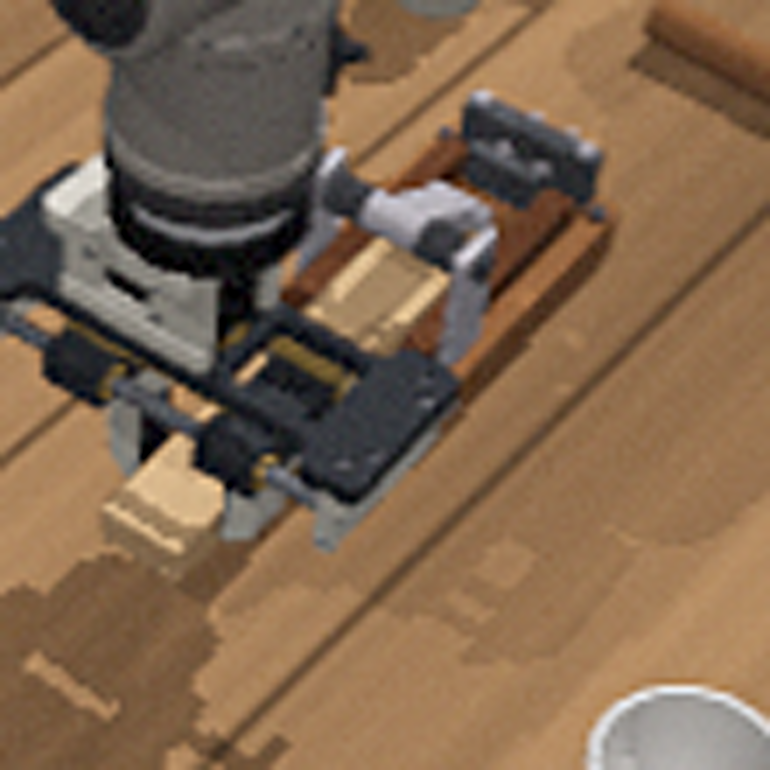

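The arm is swinging back, with about 4.5 N of resistance and no side force. Continuing.

Call:
carry_out(
  moves=[0.007, 0, 0, 0, 0, 0, 0.3, 0.014, 0, 0, 0, 0, 0, 0.3, 0.021, 0, 0, 0, 0, 0, 0.3, 0.028, 0, 0, 0, 0, 0, 0.3, 0.035, 0, 0, 0, 0, 0, 0.3, 0.042, 0, 0, 0, 0, 0, 0.3, 0.042, 0, 0, 0, 0, 0, 0.3, 0.042, 0, 0, 0, 0, 0, 0.3],
)

```text
time: 14.5
tool_pos: [515.7, -28.6, 19.4]
tcp_rot: [3.141, 0.002, 1.625]
contact_force: [-0.0, -3.5, -1.7]
grip_width: 39.8
```

```bash
python3 -c "
from h import *
js()"
```

```text
14.5 along -103.8 lat 1.31 z 19.4 Falong -3.5 Flat -0.2 Fz -1.7 M [-0.93 -0.15 -0.05] rot [1.7998e+02 1.2000e-01 9.3100e+01] w 39.8
```

Call:
carry_out(
  moves=[0.005, 0, 0, 0, 0, 0, 0.3, 0.01, 0, 0, 0, 0, 0, 0.3, 0.015, 0, 0, 0, 0, 0, 0.3, 0.02, 0, 0, 0, 0, 0, 0.3, 0.025, 0, 0, 0, 0, 0, 0.3, 0.03, 0, 0, 0, 0, 0, 0.3, 0.035, 0, 0, 0, 0, 0, 0.3, 0.035, 0, 0, 0, 0, 0, 0.3],
)

```text
time: 15.3
tool_pos: [514.9, -14.7, 19.3]
tcp_rot: [3.141, 0.002, 1.625]
contact_force: [0.8, -4.3, -1.5]
grip_width: 39.7
```

```bash
python3 -c "
from h import *
js()
c=get_calibration('wrist'); im=capture('wrist')
crop(im,150,0,360,200,3.5,'pics/w6.png')
a=capture('scene');crop(a,230,130,340,240,7,'pics/sc11.png')
"
```

```text
15.3 along -89.9 lat 1.2 z 19.3 Falong -4.4 Flat 0.5 Fz -1.5 M [-0.85 -0.19 -0.08] rot [1.7999e+02 1.2000e-01 9.3110e+01] w 39.7
```

View pics/w6.png

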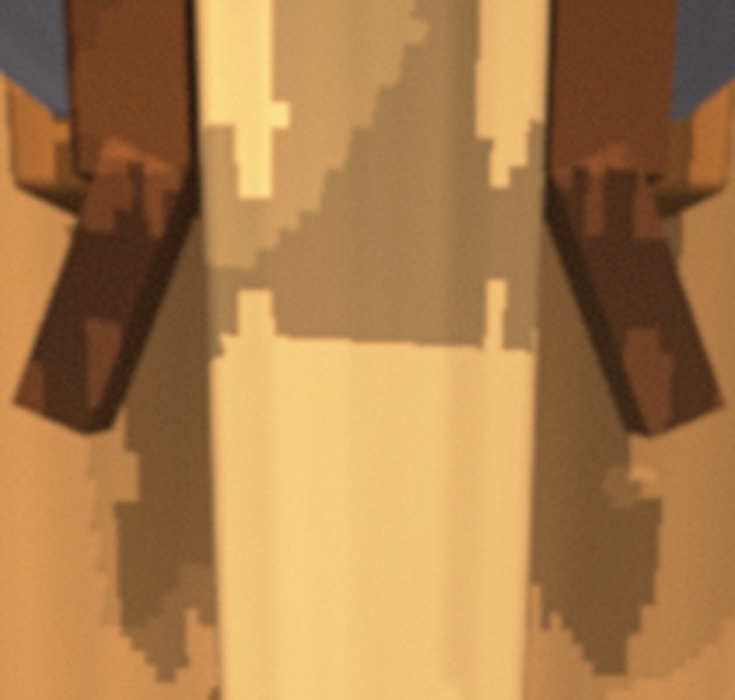

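View pics/sc11.png

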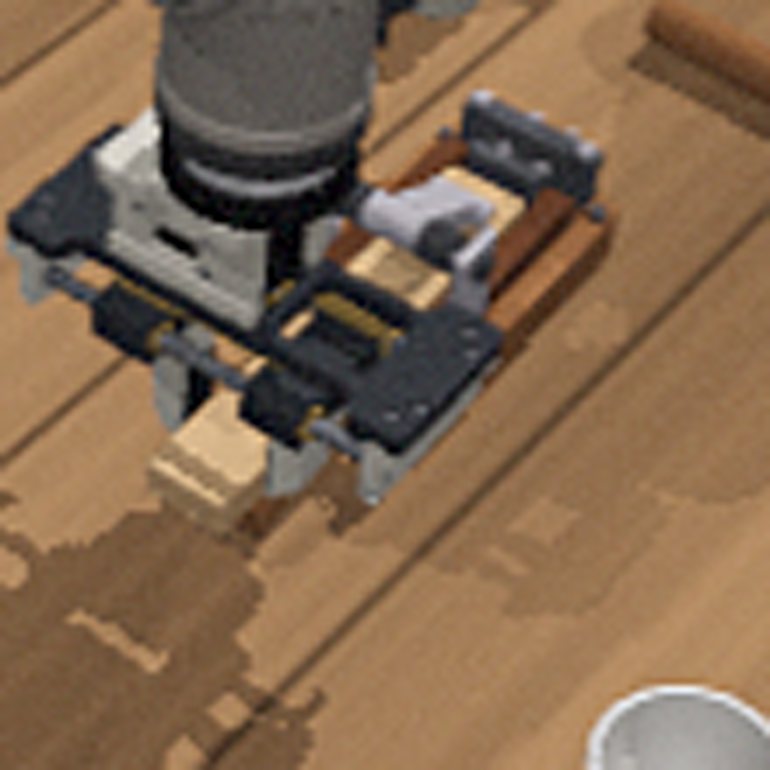

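The batten is centred in the channel and under the arm, with the front about 100 mm in. Next come small steps to feel for the foot.

Call:
carry_out(
  moves=[0.002, 0, 0, 0, 0, 0, 0.3, 0.004, 0, 0, 0, 0, 0, 0.3, 0.006, 0, 0, 0, 0, 0, 0.3, 0.008, 0, 0, 0, 0, 0, 0.3, 0.01, 0, 0, 0, 0, 0, 0.3, 0.012, 0, 0, 0, 0, 0, 0.3, 0.012, 0, 0, 0, 0, 0, 0.3, 0.012, 0, 0, 0, 0, 0, 0.3],
)

```text
time: 16.2
tool_pos: [514.6, -10.0, 19.3]
tcp_rot: [3.141, 0.002, 1.625]
contact_force: [-0.0, -4.9, -2.6]
grip_width: 39.7
```

```bash
python3 -c "
from h import *
js()"
```

```text
16.2 along -85.2 lat 1.18 z 19.3 Falong -4.9 Flat -0.3 Fz -2.6 M [-0.98 -0.15 -0.03] rot [1.7999e+02 1.2000e-01 9.3100e+01] w 39.7
```

Call:
carry_out(
  moves=[0.0015, 0, 0, 0, 0, 0, 0.3, 0.003, 0, 0, 0, 0, 0, 0.3, 0.0045, 0, 0, 0, 0, 0, 0.3, 0.006, 0, 0, 0, 0, 0, 0.3, 0.0075, 0, 0, 0, 0, 0, 0.3, 0.0075, 0, 0, 0, 0, 0, 0.3, 0.0075, 0, 0, 0, 0, 0, 0.3, 0.0075, 0, 0, 0, 0, 0, 0.3],
)

```text
time: 17.0
tool_pos: [514.5, -7.1, 19.3]
tcp_rot: [3.142, 0.002, 1.625]
contact_force: [1.0, -4.8, -2.0]
grip_width: 39.5
```

```bash
python3 -c "
from h import *
js()"
```

```text
17.0 along -82.3 lat 1.15 z 19.3 Falong -4.8 Flat 0.8 Fz -2.0 M [-0.92 -0.11  0.  ] rot [1.80e+02 1.20e-01 9.31e+01] w 39.5
```

Call:
carry_out(
  moves=[0.001, 0, 0, 0, 0, 0, 0.3, 0.002, 0, 0, 0, 0, 0, 0.3, 0.003, 0, 0, 0, 0, 0, 0.3, 0.004, 0, 0, 0, 0, 0, 0.3, 0.005, 0, 0, 0, 0, 0, 0.3, 0.005, 0, 0, 0, 0, 0, 0.3, 0.005, 0, 0, 0, 0, 0, 0.3, 0.005, 0, 0, 0, 0, 0, 0.3],
)

```text
time: 17.8
tool_pos: [514.3, -5.1, 19.2]
tcp_rot: [-3.142, 0.002, 1.625]
contact_force: [1.2, -4.9, -2.1]
grip_width: 39.7
```

```bash
python3 -c "
from h import *
js()
a=capture('scene');crop(a,280,140,330,180,14,'pics/sc12.png')"
```

```text
17.8 along -80.3 lat 1.11 z 19.2 Falong -4.9 Flat 0.9 Fz -2.1 M [-0.93 -0.11  0.04] rot [-1.80e+02  1.20e-01  9.31e+01] w 39.7
```

View pics/sc12.png

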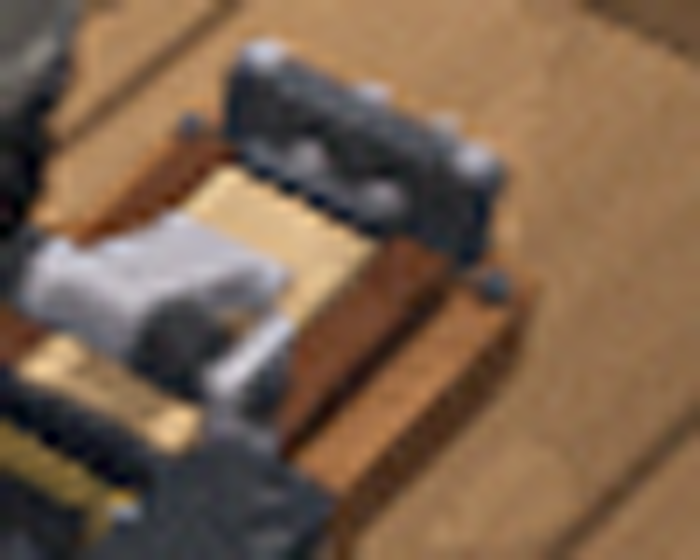

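Call:
carry_out(
  moves=[0.001, 0, 0, 0, 0, 0, 0.3, 0.002, 0, 0, 0, 0, 0, 0.3, 0.003, 0, 0, 0, 0, 0, 0.3, 0.004, 0, 0, 0, 0, 0, 0.3, 0.005, 0, 0, 0, 0, 0, 0.3, 0.005, 0, 0, 0, 0, 0, 0.3, 0.005, 0, 0, 0, 0, 0, 0.3, 0.005, 0, 0, 0, 0, 0, 0.3],
)

```text
time: 18.65
tool_pos: [514.5, -4.8, 19.4]
tcp_rot: [3.141, 0.004, 1.625]
contact_force: [-1.2, -12.6, -2.1]
grip_width: 39.9
```

```bash
python3 -c "
from h import *
js()"
```

```text
18.65 along -80.0 lat 1.33 z 19.4 Falong -12.5 Flat -1.8 Fz -2.1 M [-2.29 -0.15  0.06] rot [179.97   0.26  93.13] w 39.9
```

Firm contact: the resistance jumped from 4.9 to 12.5 N and the motion stopped. I'll press slightly more to seat it.

Call:
carry_out(
  moves=[0.005, 0, 0, 0, 0, 0, 0.3, 0.006, 0, 0, 0, 0, 0, 0.3, 0.007, 0, 0, 0, 0, 0, 0.3, 0.008, 0, 0, 0, 0, 0, 0.3, 0.008, 0, 0, 0, 0, 0, 0.3, 0.008, 0, 0, 0, 0, 0, 0.3, 0.008, 0, 0, 0, 0, 0, 0.3, 0.008, 0, 0, 0, 0, 0, 0.3],
)

```text
time: 19.45
tool_pos: [514.9, -4.8, 19.7]
tcp_rot: [3.14, 0.009, 1.626]
contact_force: [-0.3, -20.7, -1.3]
grip_width: 39.7
```

```bash
python3 -c "
from h import *
js()"
```

```text
19.45 along -80.0 lat 1.68 z 19.7 Falong -20.7 Flat -1.4 Fz -1.3 M [-3.57  0.02  0.12] rot [179.93   0.51  93.18] w 39.7
```

Seated at about 20 N without moving further. Next I'll relax the push, lower by 1 mm and check.

Call:
carry_out(
  moves=[0.004, 0, 0.001, 0, 0.008, 0, 0.3, 0.001, 0, 0.002, 0, 0.015, 0, 0.3, 0.001, 0, 0.003, 0, 0.015, 0, 0.3, 0.001, 0, 0.003, 0, 0.015, 0, 0.3, 0.001, 0, 0.003, 0, 0.015, 0, 0.3, 0.001, 0, 0.003, 0, 0.015, 0, 0.3, 0.001, 0, 0.003, 0, 0.015, 0, 0.3, 0.001, 0, 0.003, 0, 0.015, 0, 0.3],
)

```text
time: 20.25
tool_pos: [514.7, -4.9, 18.5]
tcp_rot: [3.141, 0.002, 1.627]
contact_force: [0.1, -7.4, -1.9]
grip_width: 39.3
```

```bash
python3 -c "
from h import *
js()"
```

```text
20.25 along -80.1 lat 1.56 z 18.5 Falong -7.4 Flat -0.3 Fz -1.9 M [-1.38  0.04  0.01] rot [1.7995e+02 1.0000e-01 9.3200e+01] w 39.3
```

Call:
carry_out(
  moves=[0, 0, 0, 0, 0, 0, 0.5, 0, 0, 0, 0, 0, 0, 0.6, 0, 0, 0, 0, 0, 0, 0.7, 0, 0, 0, 0, 0, 0, 0.75, 0, 0, 0, 0, 0, 0, 0.75, 0, 0, 0, 0, 0, 0, 0.75, 0, 0, 0, 0, 0, 0, 0.75, 0, 0, 0, 0, 0, 0, 0.75],
)

```text
time: 21.05
tool_pos: [514.7, -4.8, 18.5]
tcp_rot: [3.141, 0.002, 1.627]
contact_force: [0.1, -0.2, -0.6]
grip_width: 69.0
```

```bash
python3 -c "
from h import *
js();
a=capture('side');crop(a,210,140,310,240,7,'pics/s13.png')"
```

```text
21.05 along -80.0 lat 1.53 z 18.5 Falong -0.2 Flat 0.1 Fz -0.6 M [ 0.03 -0.14 -0.01] rot [1.7996e+02 9.0000e-02 9.3200e+01] w 69.0
```

View pics/s13.png

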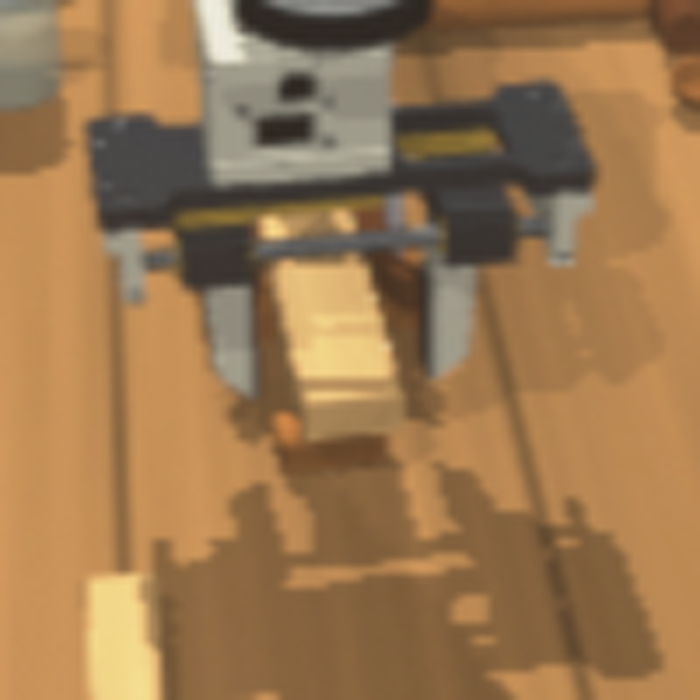

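Released, and the fingers are clear on both sides. I'll retreat straight up, then back.

Call:
carry_out(
  moves=[0, 0, -0.02, 0, 0, 0, 0.75, 0, 0, -0.06, 0, 0, 0, 0.75, 0, 0, -0.12, 0, 0, 0, 0.75, 0, 0, -0.2, 0, 0, 0, 0.75, 0, 0, -0.3, 0, 0, 0, 0.75, 0, 0, -0.4, 0, 0, 0, 0.75, 0, 0, -0.45, 0, 0, 0, 0.75, 0, 0, -0.45, 0, 0, 0, 0.75],
)

```text
time: 21.9
tool_pos: [516.3, -4.8, 202.4]
tcp_rot: [3.133, 0.003, 1.627]
contact_force: [-0.4, -0.4, -0.1]
grip_width: 69.0
```

```bash
python3 -c "
from h import *
js()
c=get_calibration('wrist'); im=capture('wrist'); np.savez('w7.npz',im=im,T=c['cam_to_world'])
cv2.imwrite('pics/w7.png',cv2.resize(im[:,:,::-1],None,fx=1.5,fy=1.5))"
```

```text
21.9 along -80.0 lat 3.09 z 202.4 Falong -0.4 Flat -0.4 Fz -0.1 M [-0.04 -0.08 -0.  ] rot [179.54   0.18  93.2 ] w 69.0
```

View pics/w7.png

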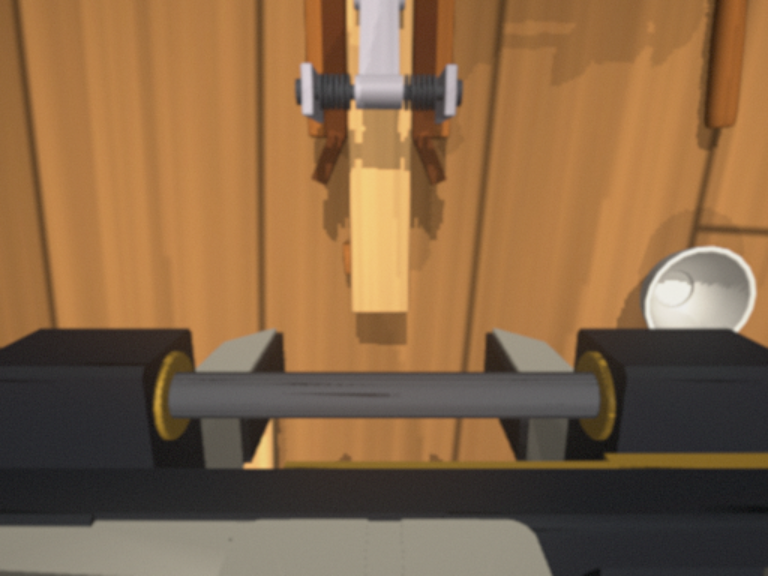

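The batten stays in the channel under the arm. I'll move forward for a look at the foot.

Call:
carry_out(
  moves=[0.07, 0, -0.04, 0, 0, 0, 0.75, 0.14, 0, -0.04, 0, 0, 0, 0.75, 0.2, 0, -0.04, 0, 0, 0, 0.75, 0.22, 0, -0.04, 0, 0, 0, 0.75, 0.22, 0, -0.04, 0, 0, 0, 0.75, 0.22, 0, -0.04, 0, 0, 0, 0.75, 0.22, 0, -0.04, 0, 0, 0, 0.75, 0.22, 0, -0.04, 0, 0, 0, 0.75],
)

```text
time: 22.75
tool_pos: [510.3, 82.4, 215.8]
tcp_rot: [3.138, 0.003, 1.625]
contact_force: [0.0, 0.4, 0.1]
grip_width: 68.4
```

```bash
python3 -c "
from h import *
js()
c=get_calibration('wrist'); im=capture('wrist'); np.savez('w8.npz',im=im,T=c['cam_to_world'])
crop(im,190,0,320,110,6,'pics/w8.png')
a=capture('scene');crop(a,230,130,340,240,7,'pics/sc14.png')
a=capture('side');crop(a,210,140,310,240,7,'pics/s14.png')"
```

```text
22.75 along 7.3 lat 1.65 z 215.8 Falong 0.4 Flat 0.0 Fz 0.1 M [-0.01 -0.08 -0.05] rot [1.7977e+02 1.5000e-01 9.3130e+01] w 68.4
```

View pics/w8.png

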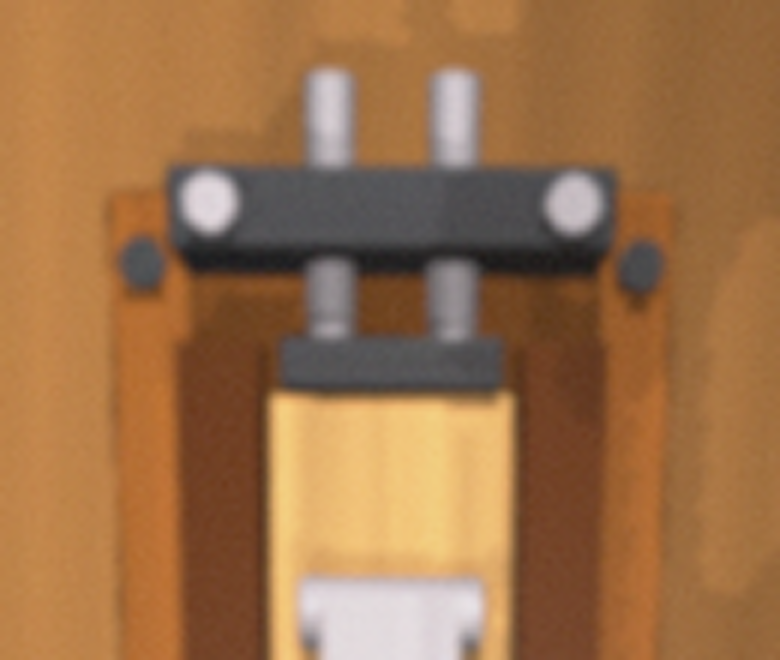

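View pics/sc14.png

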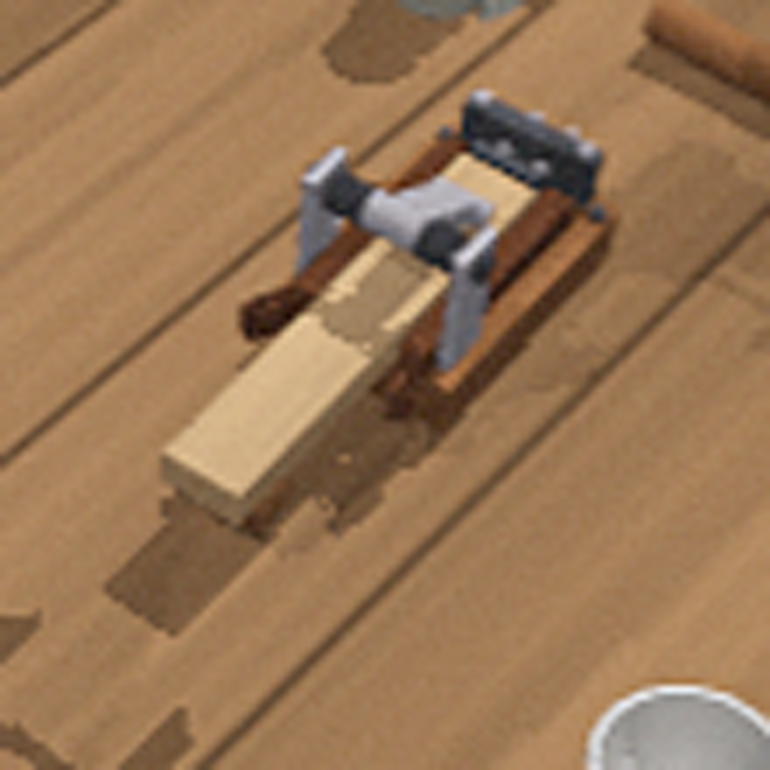

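View pics/s14.png

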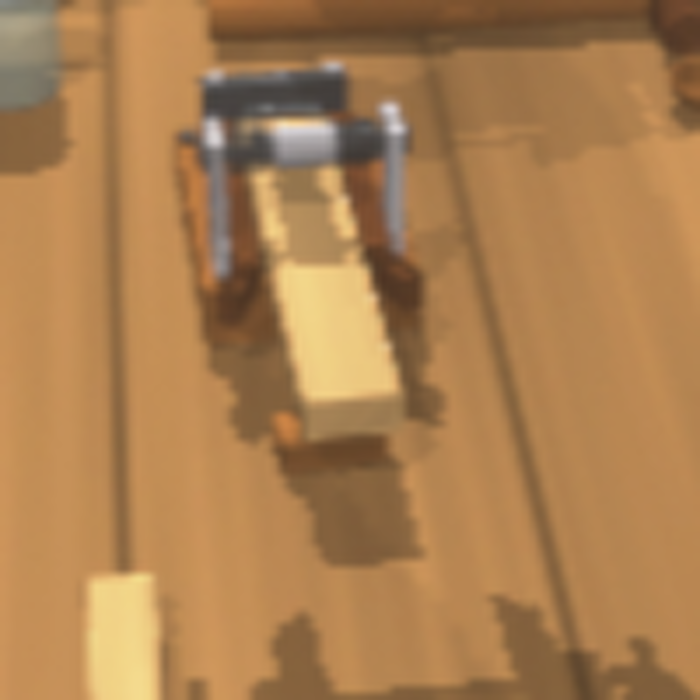

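The batten's end is flush against the foot, with the arm's bar bearing on its top. It lies straight in the channel, and the block under its tail and the other things look where they were. Handing in.

```bash
python3 -c "
from h import *
js(); print(close_job())"
```

```text
22.9 along 7.7 lat 1.65 z 215.9 Falong 1.0 Flat 0.9 Fz -0.4 M [-0.03 -0.09  0.02] rot [1.7976e+02 1.4000e-01 9.3150e+01] w 68.8
the job is handed in; nothing more can be done
None
```

The batten is loaded in the jig and the job is handed in, at 22.9 s of the 64 s allowed. I gripped it near its rear end and slid it through the flared mouth under the sprung arm, which resisted with about 4 to 5 N. It stopped against the foot with roughly 110 mm in the jig. I pressed to about 20 N, eased off, let go and backed the gripper away.

- **Final pictures:** the end is flush with the foot plate, the arm's bar rests on top of the batten, and it lies straight in the channel. The gripper touches nothing. In the close-up pictures around the jig, the block under the batten's tail, the offcut and the bowl look unmoved; I did not look at the other things up close after loading.
- **What disagreed:** the fingertips turned out to be about 17 mm behind the reported TCP, not 17 mm ahead as described. My first grasp therefore closed just above the batten and did not move it. I corrected this from the side camera and gripped again with the TCP at about z = −12 mm. The grip then read 40 mm, which matches the batten's width.

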